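Turn washed gudgeon pins over into the picking tray and load the storage tube

ROBOT

A 6-joint arm with a two-finger parallel gripper is mounted at the origin on a cart in front of the work surface, level with it; the furniture and walls round the work are solid. World frame = base frame: x ahead of the robot, y to its left, z up, the work surface at z = 0. Lengths are in mm, angles in rad, forces in N, time in s.
With the tool pointing down it reaches from about 350 to 775 mm from the base axis. Payload 7.3 kg.
Tool frame: the origin (TCP) lies between the finger pads; the fingertips stand 25 mm ahead of it and the grasp point (between the pads) lies 6 mm ahead of it; z points along the fingers, y is the line along which they close (so a half turn about z gives the same grasp; the last joint's range is limited). The gripper opens to 92 mm and grips with 3 to 60 N. Pads are 19 mm wide; open, the fingers measure 130 mm over their backs; the gripper's body (75 mm by 190 mm) begins 47 mm behind the grasp point.
Start: joints at [1.051, 0.342, 1.524, -0, 1.275, -0.146], TCP at [191.693, 488.77, 251.741] pointing down, gripper open.
Joint ranges: [-2.53, 2.53], [-0.77, 2.02], [0.04, 2.7], [-1, 4.14], [0.28, 2.66], [-3.11, 3.11]. Speed limits (rad/s): [2.57, 2.57, 3.14, 3.14, 3.14, 3.14].

INTERFACE

Orientations are given as [roll, pitch, yaw] about the fixed x, y, z axes, in that order (R = Rz(yaw) Ry(pitch) Rx(roll)).
In Python, from plant import bot gives the robot as it stands.
- The arm moves only by the tool play_rows, never from a script. Its argument "commands" is a list of rows, each an object of numbers: "x", "y", "z": the shift along the tool's x, y, z in m; "twist": the turn about the tool's z in degrees. In form: [{"x": .., "y": .., "z": .., "twist": ..}, ...]. A call has exactly 8 rows; each row is the pose to reach, as a shift and turn from the pose commanded when the call began, along the tool's axes at that moment; what a row does not reach only later rows make up. A row lasts 1/10 s, in which the tool goes at most 50 mm and 8.59 degrees, less where a joint would pass 70% of its speed; a pose out of reach is approached as far as the arm can. A call with a gripper value outside its range is refused whole. "jaw" is the closure, from 0 (fully open) to 1 (shut), set as the call begins (left out, the last holds). The fingers move at their own pace and stop on an object; the grip force is fixed at half the most. Time passes only in rows, so rows that repeat a pose let the fingers close, or fill a call up. It gives the time, the measured TCP pose, the force, the opening and the grip force at its end, in the units of the state.
- bot.get_obs(): the state, without advancing time (a new reading comes with each control period).
- bot.capture(name): name is "scene" or "side" or "wrist"; returns a dict with "pixels" (384x512x3 uint8, red, green, blue), "fx", "fy", "cx", "cy" (pixels), "k1" (the pictures are not rectified: a ray, as slopes to the right and down, at radius r is drawn at 1 + k1 r^2 times it, then the intrinsics apply), "eye" and "rotation" of the camera in the world. Camera axes: x right, y down, z forward; pixel columns grow to the right and rows downward; lengths in mm; the calibration is good to about 2 mm. A picture is of the moment at which its call begins. There is no depth.
- bot.close_job(): hands the job in; it is judged then, once.
The state is a dict: "time": time; "joint_positions": joint angles; "dq": joint speeds; "tau": joint torques, N m; "tool_pos": TCP position; "tcp_rot": TCP orientation; "contact_force": force on the tool from outside, world axes, zero at the start; "moment": the same for the moment, N m; "grip_width": finger opening in mm; "finger_force": force on a finger pad.
Only numpy, scipy, OpenCV 4.12 (cv2) and the standard library are available. Lean on these libraries where they do the work, as an engineer would, in place of code of your own. Each camera call takes 0.05 s, during which the arm holds its last target. There are 200 camera calls.

TASK

The washed piston pins sit too deep in the blue wash tray to be gripped: lay the empty yellow picking tray, face-down as it is, squarely on top, slide the closed pair into the turner's sleeve up to the stop, swing the red handle right over, and draw the pair back onto the ledge. Lift the wash tray off, leaving every pin in the face-up picking tray, and set it flat on the bench. Then lay the pins one by one in the storage tube's trough and push each into the tube until its end is flush with the mouth or deeper, leaving all other tools alone.

Things in the scene. Friction and masses are not known exactly. Their poses are not given: they have to be found in the camera images.
- turner_axis (a point): Centre of the turner's sleeve, on its level turning axis, 70 mm above the bench. Fixed jig: x across it (away from the robot), y along the turning axis, z up. The sleeve is an aluminium box open at both ends, inside 66 wide (x), 40 high (z), 76 long (y -38 to 38), flared at -y; its floor is 20 mm below the axis. A hoop, radius 51, rings its middle (y -6 to 6)
- turner_stop (a point): Face of the fixed grey stop plate beyond the sleeve, 76 mm from the axis centre in +y, at axis height; axes as the turner's. Trays (145 long) pushed against it stand out of the sleeve at both ends
- turner_ledge (a point): Middle of the loading ledge's top, 49 mm above the bench, 160 mm from the axis centre in -y; axes as the turner's. The ledge is 144 long (y), 1 mm lower than the sleeve's floor (flared lip); side rails, 69 mm apart, stand 9 mm above it. A 45 mm gap lies between ledge and sleeve, where the trays' projecting ends swing
- flip_handle (a point): Middle of the red handle grip: a roller 14 mm thick, 58 mm long, parallel to the turner's y, 95 mm from the turning axis, on two end arms. The grip spins freely on its bar, so upright fingers can hold it firmly all the way round; this point's axes turn with the sleeve. It begins at the robot's side, level with the axis, and swings up and over to the far side (+x)
- flip (a joint): Turn of the sleeve, rad: 0 handle at the robot's side, pi (3.14, its stop) handle at the far side and the sleeve upside down. It needs only about 2 N at the handle and falls slowly to the nearer stop by the handle's weight
- wash_tray_c (a point): Centre of the blue wash tray, 60 wide (x), 145 long (y), 24 high; z points out of its pocketed face. It starts face-up on the ledge. Four pockets in a row at y = -45, -15, 15, 45 mm, 49 (x) by 23 (y), 20 deep. At the middle of each end of the face stands a steel key, 16 (x) by 8 (y), 6 high, that enters the picking tray's end notch
- pick_tray_c (a point): Centre of the yellow picking tray, 60 wide (x), 145 long (y), 13 high; z points out of its pocketed face; it starts face-down on the bench. Pockets at the same places, 50 by 24, only 6 deep: pins in it stand 12 mm proud. End notches 20 wide, 10 long take the keys (either way round). The closed pair is 37 mm high, centres 18.5 mm apart
- pin_0_c (a point): Centre of a hollow steel gudgeon pin, 18 mm diameter, 44 mm long, lying; x along the pin. Two to four of the four pins are there, each in a wash tray pocket, across the tray, top 2 mm below its face
- pin_1_c (a point): As pin 0
- pin_2_c (a point): As pin 0
- pin_3_c (a point): As pin 0
- tube_mouth (a point): Centre of the storage tube's mouth, 35 mm above the bench; x points into it, z up. Loose (0.9 kg, may get knocked aside). Bore 21 wide, 22 high, 190 deep, far end closed, floor 9 mm below this point; outside 29 wide, top 16 mm above it. An open trough, floor level with the bore's, runs from the mouth 80 mm to -x; its flared sides, 30 wide, end about 2 mm below this point's height
- piston_a: Bystander: aluminium piston, 70 mm across, 58 high; leave alone
- spanner: Bystander: spanner, 178 mm, lying; leave alone
- driver: Bystander: blue screwdriver, 181 mm, lying; leave alone

How it is judged:
By the outcome, as a careful person would: the job done as asked, in the order asked, and still so for the second after the job is handed in, with the robot touching nothing.
Of pin_0, pin_1, pin_2, pin_3 only 2 to 4 are there at a start; the rules pass over those that are not, and their reading is None.
At some moment in a run one of pin_tube may be knocked a few centimetres aside while the robot is not near it.
It also fails if it takes over 210 s, if anything falls off the work surface, if the arm or the gripper's body presses on something with over 40 N, if the wrist force passes 120 N, or if a joint passes its speed limit or range.

## Working session

There is one attempt and no reset: what is moved stays moved. The work goes in short steps, Python scripts to look and compute and a tool call to move; the robot and the scene stay as the last step left them, time stands still between calls to the robot, and variables do not carry over. Pictures are saved under pics/ and viewed, at most 14 in all, crops included, and the job is handed in when it is done.

Besides the shell and the picture viewer there is one more tool, called after "Request:" as a command line: name --argument value ..., lists and objects as JSON in quotes. play_rows: Moves the arm, as the interface text tells. Its arguments: {"type":"object","properties":{"commands":{"type":"array"},"jaw":{"type":"number"}},"required":["commands"]}

```bash
mkdir -p pics; ls
cat > h.py <<'E'
import numpy as np,cv2
from plant import bot
def cap(n,f=None):
    c=bot.capture(n)
    if f: cv2.imwrite('pics/'+f,cv2.cvtColor(np.asarray(c['pixels'],np.uint8),cv2.COLOR_RGB2BGR))
    return c
def ray(c,u,v):
    a=np.array([(u-c['cx'])/c['fx'],(v-c['cy'])/c['fy']]);p=a.copy()
    for _ in range(20): p=a/(1+c['k1']*(p@p))
    d=np.asarray(c['rotation'])@np.array([p[0],p[1],1]);return np.asarray(c['eye'],float),d
def onz(c,u,v,z):
    e,d=ray(c,u,v);return e+d*(z-e[2])/d[2]
def proj(c,P):
    q=np.asarray(c['rotation']).T@(np.asarray(P,float)-np.asarray(c['eye']));s=q[:2]/q[2];s=s*(1+c['k1']*(s@s))
    return np.array([s[0]*c['fx']+c['cx'],s[1]*c['fy']+c['cy']])
E
python3 - <<'E'
from h import *
for n in('scene','side'):
    c=cap(n,n+'0.png');print(n,c['eye'],np.round(c['rotation'],3).tolist(),c['fx'],c['k1'])
c=cap('wrist','w0.png');print(c['eye'],np.round(c['rotation'],3).tolist(),c['fx'])
print(bot.get_obs())
E
```

```text
pics
scene [  21.48553883 -690.75661524  917.08594426] [-2.395, -0.01, -0.69] 452.8234827861153 -0.11599457988662898
side [491.75530937 712.07615887 687.41896105] [-2.222, -0.003, -3.119] 391.9580363394139 0.03721159932548215
[130.31058164 511.87521999 382.91628964] [2.896, 0.001, 1.197] 332.7396439957447
{'time': 0.15, 'joint_positions': array([ 1.05096707e+00,  3.42536004e-01,  1.52477978e+00, -1.96911903e-05,
        1.27543222e+00, -1.46001941e-01]), 'dq': array([ 3.99796743e-04, -3.13820669e-03, -3.59215394e-03,  3.85878136e-04,
       -2.32993129e-04,  8.34186516e-05]), 'tau': array([ 1.94503700e-03, -4.31466544e+01, -2.44355196e+01,  7.16817286e-02,
        5.37276466e-02, -1.31930788e-04]), 'tool_pos': array([191.56500707, 488.50192335, 251.22467186]), 'tcp_rot': array([-3.14044685e+00, -1.49453824e-04,  2.76777099e+00]), 'contact_force': array([-0.71041734,  0.58835576,  0.19592524]), 'moment': array([-0.00960365, -0.07686817,  0.00583532]), 'finger_force': 0.0, 'grip_width': 92.23685629362694}
```

```bash
sed -i "s/np.asarray(c\['rotation'\])/RM(c)/g; s/^from plant/from scipy.spatial.transform import Rotation\ndef RM(c): return Rotation.from_euler('xyz',c['rotation']).as_matrix()\nfrom plant/" h.py; cat h.py | head -8
```

```text
import numpy as np,cv2
from scipy.spatial.transform import Rotation
def RM(c): return Rotation.from_euler('xyz',c['rotation']).as_matrix()
from plant import bot
def cap(n,f=None):
    c=bot.capture(n)
    if f: cv2.imwrite('pics/'+f,cv2.cvtColor(np.asarray(c['pixels'],np.uint8),cv2.COLOR_RGB2BGR))
    return c
```

View pics/scene0.png

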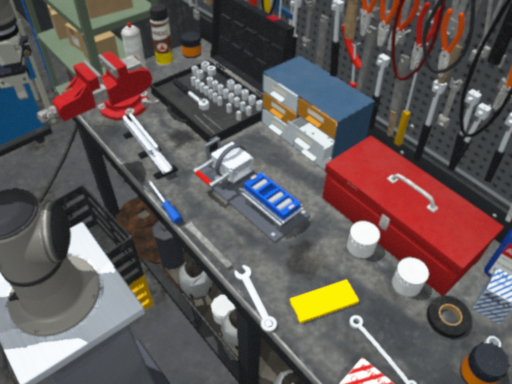

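View pics/side0.png

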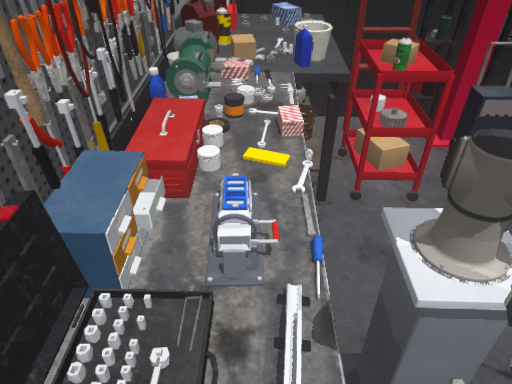

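Run:
```python
from h import *
S=cap('scene');D=cap('side')
def blobs(c,lo,hi,n,amin=60):
    h=cv2.cvtColor(np.asarray(c['pixels'],np.uint8),cv2.COLOR_RGB2HSV);m=cv2.inRange(h,lo,hi)
    m=cv2.morphologyEx(m,cv2.MORPH_CLOSE,np.ones((5,5)))
    cs,_=cv2.findContours(m,cv2.RETR_EXTERNAL,cv2.CHAIN_APPROX_NONE)
    out=[]
    for k in cs:
        a=cv2.contourArea(k)
        if a>amin: 
            print(n,a,cv2.boundingRect(k)); out.append(k)
    return out
for c,nm in((S,'scene'),(D,'side')):
    for z,lo,hi,n in((13,(25,180,150),(33,255,255),'yel'),(73,(105,150,90),(120,255,255),'blue')):
        for k in blobs(c,lo,hi,nm+n,300):
            P=np.array([onz(c,*p[0],z)[:2] for p in k],np.float32);r=cv2.minAreaRect(P);print(r)
I=[cv2.resize(cv2.cvtColor(np.asarray(c['pixels'],np.uint8)[y:y+150,x:x+200],cv2.COLOR_RGB2BGR),None,fx=f,fy=f,interpolation=cv2.INTER_CUBIC) for c,x,y,f in((S,110,100,3),)]
J=[cv2.resize(cv2.cvtColor(np.asarray(c['pixels'],np.uint8)[y:y+h,x:x+200],cv2.COLOR_RGB2BGR),None,fx=3,fy=3,interpolation=cv2.INTER_CUBIC) for c,x,y,h in((D,170,170,200),)]
cv2.imwrite('pics/c1.png',I[0]);cv2.imwrite('pics/c2.png',J[0])
```

```text
sceneyel 1546.0 (290, 280, 69, 43)
((473.1871337890625, -408.6231384277344), (63.85891342163086, 148.09176635742188), 70.788330078125)
sceneblue 1188.5 (244, 173, 56, 47)
((553.4801635742188, -130.41783142089844), (72.17013549804688, 155.69198608398438), 2.921414613723755)
sideyel 429.0 (243, 148, 47, 18)
((472.5587463378906, -402.0239562988281), (73.89529418945312, 146.2858123779297), 69.91719818115234)
sideblue 698.5 (224, 175, 23, 35)
sideblue 484.5 (295, 28, 18, 39)
((557.0655517578125, -122.9761734008789), (58.60774230957031, 151.98902893066406), 2.143918037414551)
((272.9049072265625, -1429.841796875), (660.7984619140625, 86.89807891845703), 85.18171691894531)
```

View pics/c1.png

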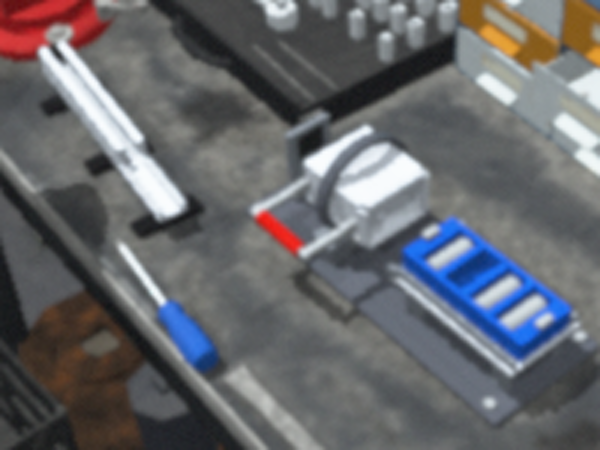

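View pics/c2.png

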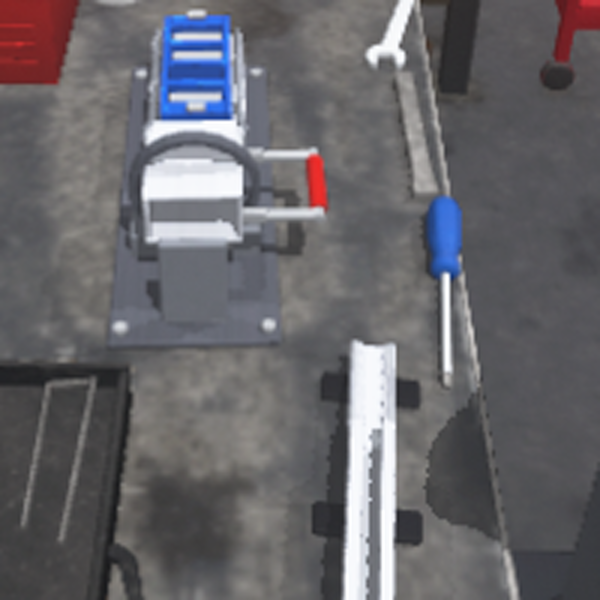

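Run:
```python
from h import *
S=cap('scene');D=cap('side')
for n,u,v,z in(('trough end',170,170,35),('far',125,117,40),('handle',202.7,177,70),('driver tip',150,181,5)): print(n,onz(S,u,v,z).round())
for n,u,v,z in(('trough end',170+372/3,170+345/3,35),('handle',170+318/3,170+183/3,70)): print(n,onz(D,u,v,z).round())
W=cap('wrist');o=bot.get_obs()
T=Rotation.from_euler('xyz',o['tcp_rot']).as_matrix()
print(T.T@(np.array(W['eye'])-o['tool_pos']),(T.T@RM(W)).round(3).tolist(),W['k1'],W['fy'])
```

```text
trough end [420. 140.  35.]
far [435. 428.  40.]
handle [457.  31.  70.]
driver tip [366. 167.   5.]
trough end [415. 159.  35.]
handle [452.  28.  70.]
[  65.56319594   -0.76763739 -131.74439527] [[-0.0, -0.97, -0.243], [1.0, -0.0, 0.0], [-0.0, -0.243, 0.97]] -0.05207680912187183 332.7396439957447
```

View pics/w0.png

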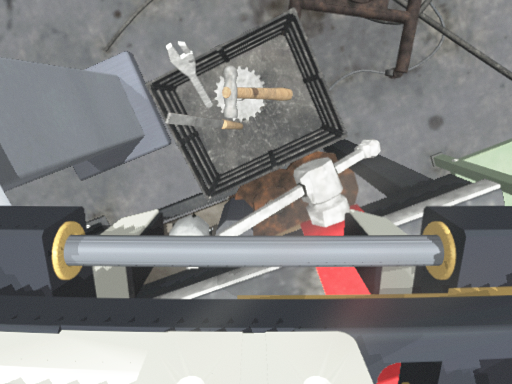

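```bash
cat >> h.py <<'E'
def rows(*T):
    o=bot.get_obs();p=o['tool_pos'];s=o['tcp_rot'][2];print('now',o['time'],p.round(1),round(np.degrees(s),2),o['contact_force'].round(1),round(o['grip_width'],1))
    for x,y,z,a in T:
        dx,dy,dz=np.array([x,y,z])-p
        t=-((a-np.degrees(s)+180)%360-180)
        print('x %.4f y %.4f z %.4f tw %.2f'%((dx*np.cos(s)+dy*np.sin(s))/1e3,(dx*np.sin(s)-dy*np.cos(s))/1e3,-dz/1e3,t))
E
python3 - <<'E'
from h import *
rows((495,160,250,158.6),(558,-205,200,92.5),(548,-432,200,160.5))
E
```

```text
now 0.4 [191.7 488.7 251.6] 158.58 [-0.3 -0.4  0.1] 91.8
x -0.4024 y -0.1953 z 0.0016 tw -0.02
x -0.5943 y -0.5121 z 0.0516 tw 66.08
x -0.6679 y -0.7270 z 0.0516 tw -1.92
```

Request:
play_rows --commands '[{"x": -0.05, "y": -0.025, "z": 0}, {"x": -0.1, "y": -0.05, "z": 0}, {"x": -0.15, "y": -0.075, "z": 0}, {"x": -0.2, "y": -0.1, "z": 0}, {"x": -0.25, "y": -0.125, "z": 0}, {"x": -0.3, "y": -0.15, "z": 0}, {"x": -0.35, "y": -0.175, "z": 0}, {"x": -0.4, "y": -0.195, "z": 0}]'

```text
invalid input at $.commands[0]: expected keys x, y, z, twist
```

Request:
play_rows --commands '[{"x": 0.0, "y": 0, "z": 0}, {"x": 0, "y": 0, "z": 0}, {"x": 0, "y": 0, "z": 0}, {"x": 0, "y": 0, "z": 0}, {"x": 0, "y": 0, "z": 0}, {"x": 0, "y": 0, "z": 0}, {"x": 0, "y": 0, "z": 0}, {"x": 0, "y": 0, "z": 0}]'

```text
invalid input at $.commands[0]: expected keys x, y, z, twist
```

Run:
```python
from h import *
c=cap('wrist','tube.png')
np.save('tube.npy',c,allow_pickle=True)
rows((558,-205,200,92.5))
for P in((417,150,35),(422,230,35),(430,420,35)):print(proj(c,P))
```

```text
now 0.45 [191.7 488.7 251.7] 158.58 [ 0.6 -0.3  0.3] 92.1
x -0.5944 y -0.5121 z 0.0517 tw 66.08
[ 82.86739247 403.21649184]
[135.95170859 390.95951749]
[272.29038521 354.1216187 ]
```

View pics/tube.png

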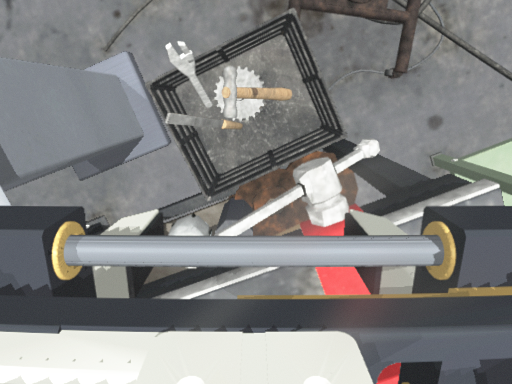

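Request:
play_rows --commands '[{"x": -0.05, "y": -0.025, "z": 0, "twist": 0}, {"x": -0.1, "y": -0.05, "z": 0, "twist": 0}, {"x": -0.15, "y": -0.075, "z": 0, "twist": 0}, {"x": -0.2, "y": -0.1, "z": 0, "twist": 0}, {"x": -0.25, "y": -0.125, "z": 0, "twist": 0}, {"x": -0.3, "y": -0.15, "z": 0, "twist": 0}, {"x": -0.35, "y": -0.175, "z": 0, "twist": 0}, {"x": -0.4, "y": -0.195, "z": 0, "twist": 0}]'

```text
time: 1.25
tool_pos: [462.2, 191.4, 252.0]
tcp_rot: [3.141, 0.0, 2.768]
contact_force: [0.6, 1.6, 0.5]
grip_width: 91.5
finger_force: 0.0
```

Request:
play_rows --commands '[{"x": 0.0, "y": 0, "z": 0, "twist": 0}, {"x": 0, "y": 0, "z": 0, "twist": 0}, {"x": 0, "y": 0, "z": 0, "twist": 0}, {"x": 0, "y": 0, "z": 0, "twist": 0}, {"x": 0, "y": 0, "z": 0, "twist": 0}, {"x": 0, "y": 0, "z": 0, "twist": 0}, {"x": 0, "y": 0, "z": 0, "twist": 0}, {"x": 0, "y": 0, "z": 0, "twist": 0}]'

```text
time: 2.05
tool_pos: [461.0, 193.4, 251.8]
tcp_rot: [3.141, 0.0, 2.768]
contact_force: [-0.6, 0.9, 0.3]
grip_width: 92.0
finger_force: 0.0
```

Run:
```python
from h import *
c=cap('wrist','tube1.png')
np.save('tube.npy',c,allow_pickle=True)
rows((558,-205,200,92.5))
for P in((417,150,35),(422,230,35),(430,420,35)):print(proj(c,P))
```

```text
now 2.1 [461.1 193.4 251.8] 158.6 [-0.   0.   0.4] 91.8
x -0.2356 y -0.3355 z 0.0518 tw 66.10
[200.09631387 137.67531013]
[273.2533297  113.80678762]
[451.53875239  53.09561216]
```

View pics/tube1.png

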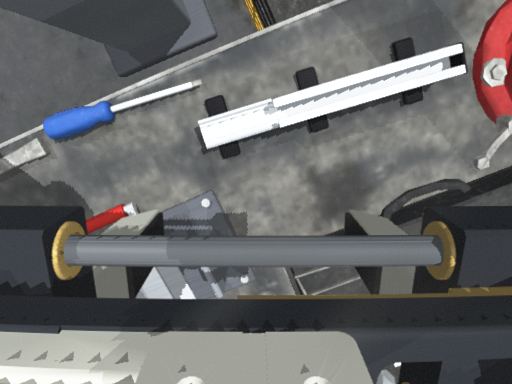

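Request:
play_rows --commands '[{"x": -0.024, "y": -0.034, "z": 0.003, "twist": 7}, {"x": -0.048, "y": -0.068, "z": 0.006, "twist": 14}, {"x": -0.072, "y": -0.102, "z": 0.009, "twist": 21}, {"x": -0.096, "y": -0.136, "z": 0.012, "twist": 28}, {"x": -0.12, "y": -0.17, "z": 0.015, "twist": 35}, {"x": -0.144, "y": -0.204, "z": 0.018, "twist": 42}, {"x": -0.168, "y": -0.238, "z": 0.021, "twist": 50}, {"x": -0.19, "y": -0.272, "z": 0.024, "twist": 58}]'

```text
time: 2.9
tool_pos: [539.0, -131.3, 227.6]
tcp_rot: [3.141, -0.0, 1.749]
contact_force: [0.7, 0.1, 0.2]
grip_width: 91.5
finger_force: 0.0
```

Run:
```python
from h import *
rows((558,-205,210,92.5))
```

```text
now 2.9 [ 539.  -131.3  227.6] 100.23 [0.7 0.1 0.2] 91.5
x -0.0759 y 0.0056 z 0.0176 tw 7.73
```

Request:
play_rows --commands '[{"x": -0.038, "y": 0.002, "z": 0.01, "twist": 4}, {"x": -0.072, "y": 0.005, "z": 0.018, "twist": 7.7}, {"x": -0.072, "y": 0.005, "z": 0.018, "twist": 7.7}, {"x": -0.072, "y": 0.005, "z": 0.018, "twist": 7.7}, {"x": -0.072, "y": 0.005, "z": 0.018, "twist": 7.7}, {"x": -0.072, "y": 0.005, "z": 0.018, "twist": 7.7}, {"x": -0.072, "y": 0.005, "z": 0.018, "twist": 7.7}, {"x": -0.072, "y": 0.005, "z": 0.018, "twist": 7.7}]'

```text
time: 3.7
tool_pos: [557.0, -198.6, 210.1]
tcp_rot: [3.141, 0.0, 1.622]
contact_force: [0.3, -0.3, 0.1]
grip_width: 91.8
finger_force: 0.0
```

```bash
cat >> h.py <<'E'
def rect(c,lo,hi,z,amin=1500,rmax=210):
    h=cv2.cvtColor(np.asarray(c['pixels'],np.uint8),cv2.COLOR_RGB2HSV);m=cv2.inRange(h,lo,hi);m[rmax:]=0
    m=cv2.morphologyEx(m,cv2.MORPH_CLOSE,np.ones((9,9)))
    cs,_=cv2.findContours(m,cv2.RETR_EXTERNAL,cv2.CHAIN_APPROX_NONE)
    for k in cs:
        if cv2.contourArea(k)<amin: continue
        P=np.array([onz(c,*p[0],z)[:2] for p in k],np.float32);r=cv2.minAreaRect(P);print(cv2.boundingRect(k),np.round(r[0],1),np.round(r[1],1),round(r[2],2))
BL=((105,150,70),(122,255,255));YE=((22,150,90),(35,255,255));RD=((0,180,90),(6,255,255))
E
python3 - <<'E'
from h import *
c=cap('wrist','ledge.png');np.save('ledge.npy',c,allow_pickle=True)
rect(c,*BL,73); rect(c,*RD,74,200)
rows((548,-432,200,160.5))
E
```

```text
(223, 0, 76, 179) [ 557.8 -130.4] [ 58.7 136.2] 2.99
now 3.75 [ 556.9 -198.7  210. ] 92.93 [-0.6 -0.6  0.3] 91.9
x -0.2325 y -0.0209 z 0.0100 tw -67.57
```

View pics/ledge.png

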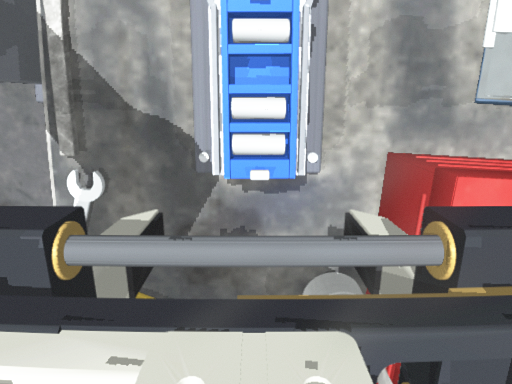

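Request:
play_rows --commands '[{"x": -0.03, "y": -0.003, "z": 0.002, "twist": -8}, {"x": -0.06, "y": -0.006, "z": 0.004, "twist": -16}, {"x": -0.09, "y": -0.009, "z": 0.006, "twist": -24}, {"x": -0.12, "y": -0.012, "z": 0.008, "twist": -33}, {"x": -0.15, "y": -0.015, "z": 0.01, "twist": -41}, {"x": -0.18, "y": -0.018, "z": 0.01, "twist": -50}, {"x": -0.21, "y": -0.02, "z": 0.01, "twist": -58}, {"x": -0.232, "y": -0.021, "z": 0.01, "twist": -66}]'

```text
time: 4.55
tool_pos: [547.2, -433.7, 199.5]
tcp_rot: [-3.141, 0.0, 2.778]
contact_force: [0.9, -0.2, 0.1]
grip_width: 91.8
finger_force: 0.0
```

Run:
```python
from h import *
c=cap('wrist');o=bot.get_obs();print(o['dq'].round(3))
rect(c,*YE,13)
rows((473,-405,60,160.5))
```

```text
[ 0.023 -0.027  0.072  0.001 -0.031  0.315]
now 4.6 [ 546.5 -436.8  199.2] 159.51 [-2.9 -0.  -0.2] 91.7
x 0.0800 y 0.0041 z 0.1392 tw -0.99
```

Run:
```python
from h import *
c=cap('wrist','yel.png');o=bot.get_obs();print(o['dq'].round(3))
print(proj(c,(473,-405,13)))
h=cv2.cvtColor(np.asarray(c['pixels'],np.uint8),cv2.COLOR_RGB2HSV);u,v=proj(c,(473,-405,13)).astype(int);print(h[v-40:v+40:10,u])
rect(c,*YE,13,300,384)
```

```text
[ 0.042 -0.029  0.058  0.021 -0.003  0.163]
[258.92257913  81.822866  ]
[[ 27 139 250]
 [ 27 140 250]
 [ 27 139 249]
 [ 27 140 249]
 [ 27 139 250]
 [ 27 141 249]
 [ 27 140 250]
 [ 27 141 249]]
```

View pics/yel.png

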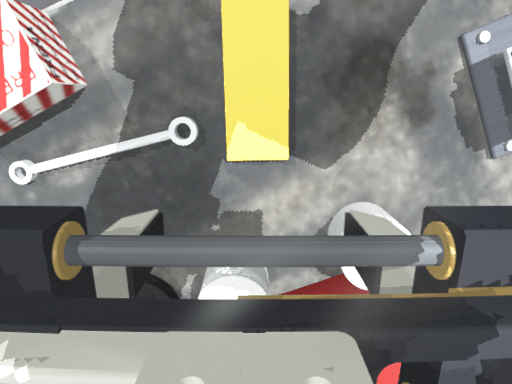

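Request:
play_rows --commands '[{"x": -0.015, "y": 0, "z": 0, "twist": -1}, {"x": -0.02, "y": 0, "z": 0, "twist": -1}, {"x": -0.02, "y": 0, "z": 0, "twist": -1}, {"x": -0.02, "y": 0, "z": 0, "twist": -1}, {"x": -0.02, "y": 0, "z": 0, "twist": -1}, {"x": -0.02, "y": 0, "z": 0, "twist": -1}, {"x": -0.02, "y": 0, "z": 0, "twist": -1}, {"x": -0.02, "y": 0, "z": 0, "twist": -1}]'

```text
time: 5.45
tool_pos: [566.1, -439.2, 199.8]
tcp_rot: [3.142, 0.0, 2.79]
contact_force: [-0.4, -0.8, 0.2]
grip_width: 91.9
finger_force: 0.0
```

```bash
sed -i 's/YE=((22,150,90)/YE=((22,110,90)/' h.py
python3 - <<'E'
from h import *
c=cap('wrist')
rect(c,*YE,13)
rows((473,-405,60,160.5))
E
```

```text
(217, 0, 68, 142) [ 482.5 -411.1] [ 60.3 125.2] 70.74
now 5.5 [ 566.1 -439.2  199.8] 159.87 [ 0.2  0.1 -0.6] 91.8
x 0.0992 y 0.0001 z 0.1398 tw -0.63
```

Run:
```python
from h import *
rows((473.2,-407.9,60,160.74),(473.2,-407.9,27,160.74))
```

```text
now 5.5 [ 566.1 -439.2  199.8] 159.87 [ 0.2  0.1 -0.6] 91.8
x 0.0980 y -0.0026 z 0.1398 tw -0.87
x 0.0980 y -0.0026 z 0.1728 tw -0.87
```

Request:
play_rows --commands '[{"x": 0.04, "y": -0.001, "z": 0.01, "twist": -0.9}, {"x": 0.08, "y": -0.002, "z": 0.03, "twist": -0.9}, {"x": 0.098, "y": -0.0026, "z": 0.07, "twist": -0.9}, {"x": 0.098, "y": -0.0026, "z": 0.11, "twist": -0.9}, {"x": 0.098, "y": -0.0026, "z": 0.14, "twist": -0.9}, {"x": 0.098, "y": -0.0026, "z": 0.158, "twist": -0.9}, {"x": 0.098, "y": -0.0026, "z": 0.168, "twist": -0.9}, {"x": 0.098, "y": -0.0026, "z": 0.172, "twist": -0.9}]'

```text
time: 6.3
tool_pos: [473.1, -407.8, 26.9]
tcp_rot: [3.141, -0.001, 2.806]
contact_force: [0.2, 0.7, -0.2]
grip_width: 92.0
finger_force: 0.0
```

Request:
play_rows --commands '[{"x": 0, "y": 0, "z": 0, "twist": 0}, {"x": 0, "y": 0, "z": 0, "twist": 0}, {"x": 0, "y": 0, "z": 0, "twist": 0}, {"x": 0, "y": 0, "z": 0, "twist": 0}, {"x": 0, "y": 0, "z": 0, "twist": 0}, {"x": 0, "y": 0, "z": 0, "twist": 0}, {"x": 0, "y": 0, "z": 0, "twist": 0}, {"x": 0, "y": 0, "z": 0, "twist": 0}]' --jaw 1

```text
time: 7.1
tool_pos: [473.5, -408.1, 28.3]
tcp_rot: [-3.141, 0.001, 2.806]
contact_force: [0.1, 1.6, 5.3]
grip_width: 59.5
finger_force: 30.0
```

Run:
```python
from h import *
rows((473.2,-407.9,200,160.74),(557.6,-290,200,93))
```

```text
now 7.1 [ 473.5 -408.1   28.3] 160.78 [0.1 1.6 5.3] 59.5
x 0.0004 y 0.0000 z -0.1717 tw 0.04
x -0.0405 y 0.1392 z -0.1717 tw 67.78
```

Request:
play_rows --commands '[{"x": 0, "y": 0, "z": -0.03, "twist": 0}, {"x": 0, "y": 0, "z": -0.07, "twist": 0}, {"x": 0, "y": 0, "z": -0.11, "twist": 0}, {"x": 0, "y": 0, "z": -0.14, "twist": 0}, {"x": -0.01, "y": 0.03, "z": -0.15, "twist": 8}, {"x": -0.02, "y": 0.07, "z": -0.15, "twist": 16}, {"x": -0.03, "y": 0.11, "z": -0.15, "twist": 24}, {"x": -0.04, "y": 0.14, "z": -0.15, "twist": 32}]'

```text
time: 7.9
tool_pos: [557.7, -286.7, 177.2]
tcp_rot: [3.142, -0.001, 2.242]
contact_force: [-0.0, 0.0, -1.4]
grip_width: 59.8
finger_force: 30.0
```

Run:
```python
from h import *
rows((557.6,-126.5,160,93))
```

```text
now 7.9 [ 557.7 -286.7  177.2] 128.49 [-0.   0.  -1.4] 59.8
x 0.1254 y 0.0996 z 0.0172 tw 35.49
```

Request:
play_rows --commands '[{"x": 0.02, "y": 0.015, "z": 0.005, "twist": 6}, {"x": 0.045, "y": 0.035, "z": 0.01, "twist": 13}, {"x": 0.07, "y": 0.055, "z": 0.015, "twist": 20}, {"x": 0.09, "y": 0.075, "z": 0.017, "twist": 26}, {"x": 0.11, "y": 0.09, "z": 0.017, "twist": 32}, {"x": 0.125, "y": 0.0995, "z": 0.017, "twist": 35.4}, {"x": 0.125, "y": 0.0995, "z": 0.017, "twist": 35.4}, {"x": 0.125, "y": 0.0995, "z": 0.017, "twist": 35.4}]'

```text
time: 8.7
tool_pos: [556.4, -129.2, 160.5]
tcp_rot: [-3.141, 0.0, 1.632]
contact_force: [-0.1, 0.0, -1.5]
grip_width: 59.9
finger_force: 30.0
```

Request:
play_rows --commands '[{"x": 0, "y": 0, "z": 0.005, "twist": 0}, {"x": 0, "y": 0, "z": 0.012, "twist": 0}, {"x": 0, "y": 0, "z": 0.02, "twist": 0}, {"x": 0, "y": 0, "z": 0.03, "twist": 0}, {"x": 0, "y": 0, "z": 0.035, "twist": 0}, {"x": 0, "y": 0, "z": 0.035, "twist": 0}, {"x": 0, "y": 0, "z": 0.035, "twist": 0}, {"x": 0, "y": 0, "z": 0.035, "twist": 0}]'

```text
time: 9.5
tool_pos: [556.7, -129.2, 126.1]
tcp_rot: [3.141, 0.0, 1.63]
contact_force: [0.2, 0.2, -1.2]
grip_width: 58.9
finger_force: 30.0
```

Run:
```python
from h import *
o=bot.get_obs();z=o['tool_pos'][2]
c=cap('wrist','held.png')
rect(c,*YE,z-15.3)
S=cap('scene');rect(S,*YE,z-15.3,200,384);rect(S,*BL,73,200,384)
D=cap('side');rect(D,*YE,z-15.3,150,384);rect(D,*BL,73,150,384)
cv2.imwrite('pics/held2.png',cv2.cvtColor(np.vstack([cv2.resize(np.asarray(S['pixels'],np.uint8)[140:240,190:320],None,fx=3,fy=3),cv2.resize(np.asarray(D['pixels'],np.uint8)[150:250,180:310],None,fx=3,fy=3)]),cv2.COLOR_RGB2BGR))
rows((557.6,-126.5,103,93))
```

```text
(185, 79, 138, 131) [553.4 -85.8] [59.2 58.2] 3.32
(130, 275, 24, 34) [ 150.7 -195. ] [76.7 33.3] 81.14
(264, 170, 38, 38) [ 556.8 -150. ] [ 68.9 117.5] 0.68
(394, 111, 16, 35) [ 991.8 -196.3] [164.2  22.2] 28.89
(485, 228, 27, 48) [ 859.3 -609.6] [170.7  21. ] 6.42
(244, 184, 56, 36) [ 551.8 -132.8] [ 71.1 149.7] 3.53
(223, 163, 25, 36) [ 555.3 -122.4] [ 61.9 160. ] 3.15
(94, 122, 15, 28) [ 980.9 -344.7] [ 24.2 187.3] 25.92
(313, 236, 11, 27) [360.3  85.8] [81.7 22.5] 84.34
(224, 198, 23, 12) [554. -70.] [56.8 45.2] 1.57
(149, 75, 17, 25) [ 920.8 -838.7] [ 60.3 256. ] 13.32
(295, 44, 17, 23) [  290.8 -1274.4] [348.2  76. ] 82.81
now 9.65 [ 556.6 -129.1  126.1] 93.39 [-0.   0.8 -1.9] 59.3
x 0.0026 y 0.0012 z 0.0231 tw 0.39
```

View pics/held2.png

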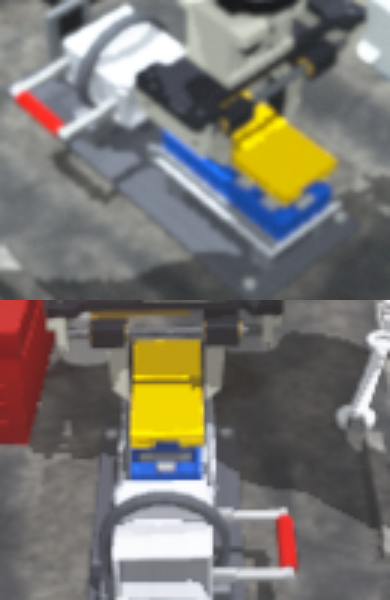

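Request:
play_rows --commands '[{"x": 0.0025, "y": 0.00175, "z": 0, "twist": 0.35}, {"x": 0.0025, "y": 0.00175, "z": 0.005, "twist": 0.35}, {"x": 0.0025, "y": 0.00175, "z": 0.01, "twist": 0.35}, {"x": 0.0025, "y": 0.00175, "z": 0.014, "twist": 0.35}, {"x": 0.0025, "y": 0.00175, "z": 0.017, "twist": 0.35}, {"x": 0.0025, "y": 0.00175, "z": 0.019, "twist": 0.35}, {"x": 0.0025, "y": 0.00175, "z": 0.0205, "twist": 0.35}, {"x": 0.0025, "y": 0.00175, "z": 0.021, "twist": 0.35}]'

```text
time: 10.45
tool_pos: [558.0, -126.6, 104.6]
tcp_rot: [-3.142, -0.0, 1.624]
contact_force: [0.4, 0.5, -1.2]
grip_width: 59.4
finger_force: 30.0
```

Request:
play_rows --commands '[{"x": 0, "y": 0, "z": 0.001, "twist": 0}, {"x": 0, "y": 0, "z": 0.002, "twist": 0}, {"x": 0, "y": 0, "z": 0.003, "twist": 0}, {"x": 0, "y": 0, "z": 0.0035, "twist": 0}, {"x": 0, "y": 0, "z": 0.0038, "twist": 0}, {"x": 0, "y": 0, "z": 0.0038, "twist": 0}, {"x": 0, "y": 0, "z": 0.0038, "twist": 0}, {"x": 0, "y": 0, "z": 0.0038, "twist": 0}]'

```text
time: 11.25
tool_pos: [558.0, -126.5, 101.3]
tcp_rot: [3.141, 0.0, 1.624]
contact_force: [-2.6, 1.5, 5.4]
grip_width: 59.6
finger_force: 30.0
```

Request:
play_rows --commands '[{"x": 0, "y": 0, "z": -0.0005, "twist": 0}, {"x": 0, "y": 0, "z": -0.0005, "twist": 0}, {"x": 0, "y": 0, "z": -0.0005, "twist": 0}, {"x": 0, "y": 0, "z": -0.0005, "twist": 0}, {"x": 0, "y": 0, "z": -0.001, "twist": 0}, {"x": 0, "y": 0, "z": -0.01, "twist": 0}, {"x": 0, "y": 0, "z": -0.03, "twist": 0}, {"x": 0, "y": 0, "z": -0.045, "twist": 0}]' --jaw 0

```text
time: 12.05
tool_pos: [558.3, -126.6, 147.4]
tcp_rot: [3.141, 0.0, 1.624]
contact_force: [0.8, 0.0, 0.1]
grip_width: 91.5
finger_force: 0.0
```

Request:
play_rows --commands '[{"x": -0.03, "y": 0, "z": 0, "twist": 0}, {"x": -0.07, "y": 0, "z": 0, "twist": 0}, {"x": -0.098, "y": 0, "z": 0, "twist": 0}, {"x": -0.098, "y": 0, "z": 0, "twist": 0}, {"x": -0.098, "y": 0, "z": 0, "twist": 0}, {"x": -0.098, "y": 0, "z": 0, "twist": 0}, {"x": -0.098, "y": 0, "z": 0, "twist": 0}, {"x": -0.098, "y": 0, "z": 0, "twist": 0}]' --jaw 1

```text
time: 12.85
tool_pos: [563.3, -223.4, 146.1]
tcp_rot: [3.142, -0.0, 1.625]
contact_force: [0.2, 0.2, 0.5]
grip_width: 32.0
finger_force: 0.0
```

Run:
```python
from h import *
c=cap('wrist','paired.png')
rect(c,*YE,86);h=0
S=cap('scene','p2.png');rect(S,*YE,86,200,384)
rows((562,-220,81,93))
```

```text
(198, 0, 112, 168) [ 558.6 -153.1] [59.7 90.8] 2.91
(130, 276, 24, 33) [ 155.3 -179.5] [75.3 34.5] 82.27
(244, 169, 44, 45) [ 556.8 -127.3] [ 68.  153.8] 2.7
(394, 110, 16, 36) [1022.9 -180.8] [171.8  23. ] 28.44
now 12.95 [ 563.3 -223.7  146. ] 93.09 [ 0.5  0.7 -0.3] 24.3
x 0.0038 y -0.0011 z 0.0650 tw 0.09
```

View pics/paired.png

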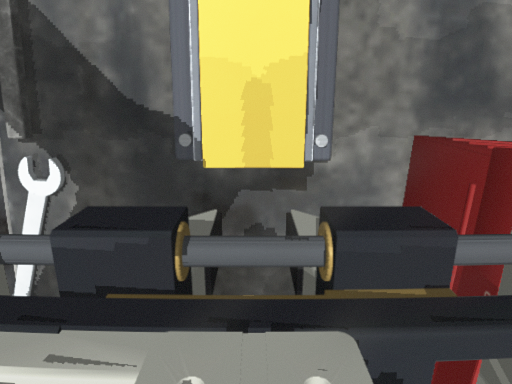

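Request:
play_rows --commands '[{"x": 0, "y": -0.001, "z": 0.02, "twist": 0}, {"x": 0, "y": -0.001, "z": 0.05, "twist": 0}, {"x": 0, "y": -0.001, "z": 0.066, "twist": 0}, {"x": 0.002, "y": -0.001, "z": 0.066, "twist": 0}, {"x": 0.006, "y": -0.001, "z": 0.066, "twist": 0}, {"x": 0.011, "y": -0.001, "z": 0.066, "twist": 0}, {"x": 0.018, "y": -0.001, "z": 0.066, "twist": 0}, {"x": 0.026, "y": -0.001, "z": 0.066, "twist": 0}]'

```text
time: 13.75
tool_pos: [561.7, -199.1, 81.3]
tcp_rot: [3.139, 0.003, 1.624]
contact_force: [0.0, -4.7, 1.6]
grip_width: 0.4
finger_force: 2.6
```

Request:
play_rows --commands '[{"x": 0.009, "y": 0, "z": 0, "twist": 0}, {"x": 0.018, "y": 0, "z": 0, "twist": 0}, {"x": 0.027, "y": 0, "z": 0, "twist": 0}, {"x": 0.036, "y": 0, "z": 0, "twist": 0}, {"x": 0.045, "y": 0, "z": 0, "twist": 0}, {"x": 0.054, "y": 0, "z": 0, "twist": 0}, {"x": 0.063, "y": 0, "z": 0, "twist": 0}, {"x": 0.07, "y": 0, "z": 0, "twist": 0}]'

```text
time: 14.55
tool_pos: [557.9, -128.8, 81.2]
tcp_rot: [3.139, 0.002, 1.624]
contact_force: [-0.2, -5.9, 2.6]
grip_width: 0.4
finger_force: 2.9
```

Request:
play_rows --commands '[{"x": 0.008, "y": 0, "z": 0, "twist": 0}, {"x": 0.016, "y": 0, "z": 0, "twist": 0}, {"x": 0.024, "y": 0, "z": 0, "twist": 0}, {"x": 0.032, "y": 0, "z": 0, "twist": 0}, {"x": 0.04, "y": 0, "z": 0, "twist": 0}, {"x": 0.048, "y": 0, "z": 0, "twist": 0}, {"x": 0.056, "y": 0, "z": 0, "twist": 0}, {"x": 0.062, "y": 0, "z": 0, "twist": 0}]'

```text
time: 15.35
tool_pos: [555.0, -67.3, 81.6]
tcp_rot: [3.138, 0.003, 1.624]
contact_force: [0.3, -8.2, 5.7]
grip_width: 0.6
finger_force: 4.1
```

Request:
play_rows --commands '[{"x": 0.002, "y": 0, "z": 0, "twist": 0}, {"x": 0.004, "y": 0, "z": 0, "twist": 0}, {"x": 0.006, "y": 0, "z": 0, "twist": 0}, {"x": 0.008, "y": 0, "z": 0, "twist": 0}, {"x": 0.01, "y": 0, "z": 0, "twist": 0}, {"x": 0.011, "y": 0, "z": 0, "twist": 0}, {"x": 0.012, "y": 0, "z": 0, "twist": 0}, {"x": 0.012, "y": 0, "z": 0, "twist": 0}]'

```text
time: 16.15
tool_pos: [554.4, -55.5, 81.6]
tcp_rot: [3.138, 0.003, 1.624]
contact_force: [1.3, -7.2, 4.4]
grip_width: 0.4
finger_force: 3.3
```

Request:
play_rows --commands '[{"x": 0.002, "y": 0, "z": 0, "twist": 0}, {"x": 0.004, "y": 0, "z": 0, "twist": 0}, {"x": 0.005, "y": 0, "z": 0, "twist": 0}, {"x": 0.006, "y": 0, "z": 0, "twist": 0}, {"x": 0.007, "y": 0, "z": 0, "twist": 0}, {"x": 0.008, "y": 0, "z": 0, "twist": 0}, {"x": 0.009, "y": 0, "z": 0, "twist": 0}, {"x": 0.01, "y": 0, "z": 0, "twist": 0}]'

```text
time: 16.95
tool_pos: [553.9, -46.4, 81.6]
tcp_rot: [3.138, 0.004, 1.624]
contact_force: [0.1, -15.0, 4.6]
grip_width: 0.4
finger_force: 7.1
```

Request:
play_rows --commands '[{"x": 0.0005, "y": 0, "z": 0, "twist": 0}, {"x": 0.001, "y": 0, "z": 0, "twist": 0}, {"x": 0.0015, "y": 0, "z": 0, "twist": 0}, {"x": 0.0015, "y": 0, "z": 0, "twist": 0}, {"x": 0.0015, "y": 0, "z": 0, "twist": 0}, {"x": 0.0015, "y": 0, "z": 0, "twist": 0}, {"x": 0.0015, "y": 0, "z": 0, "twist": 0}, {"x": 0.0015, "y": 0, "z": 0, "twist": 0}]'

```text
time: 17.75
tool_pos: [553.9, -46.4, 81.6]
tcp_rot: [3.138, 0.006, 1.624]
contact_force: [0.5, -16.9, 4.6]
grip_width: 0.3
finger_force: 8.5
```

Request:
play_rows --commands '[{"x": -0.005, "y": 0, "z": 0, "twist": 0}, {"x": -0.015, "y": 0, "z": 0, "twist": 0}, {"x": -0.02, "y": 0, "z": -0.02, "twist": 0}, {"x": -0.02, "y": 0, "z": -0.06, "twist": 0}, {"x": -0.02, "y": 0, "z": -0.09, "twist": 0}, {"x": 0, "y": -0.03, "z": -0.1, "twist": 0}, {"x": 0.03, "y": -0.06, "z": -0.1, "twist": 0}, {"x": 0.04, "y": -0.09, "z": -0.1, "twist": 0}]' --jaw 0.65

```text
time: 18.55
tool_pos: [459.0, -6.2, 180.2]
tcp_rot: [3.141, -0.001, 1.625]
contact_force: [-0.8, -0.8, -0.4]
grip_width: 32.1
finger_force: 0.0
```

Run:
```python
from h import *
c=cap('wrist');rect(c,*RD,74,100)
np.save('hd.npy',c,allow_pickle=True)
h=cv2.cvtColor(np.asarray(c['pixels'],np.uint8),cv2.COLOR_RGB2HSV);m=cv2.inRange(h,(0,150,60),(8,255,255))+cv2.inRange(h,(172,150,60),(180,255,255));m[210:]=0
n,l,s,ce=cv2.connectedComponentsWithStats(m)
for i in range(1,n):
    if s[i,4]>80: print(s[i],ce[i],onz(c,*ce[i],74).round(1))
rows((455,27,140,93),(455,27,86,93))
```

```text
(242, 100, 19, 79) [454.6  29.1] [12.9 55.9] 3.34
[ 242  100   19   80 1499] [250.99132755 139.22348232] [454.6  29.7  74. ]
now 18.6 [454.   -5.1 179.5] 93.17 [-4.7  1.9 -0.8] 32.0
x 0.0320 y 0.0028 z 0.0395 tw 0.17
x 0.0320 y 0.0028 z 0.0935 tw 0.17
```

Request:
play_rows --commands '[{"x": 0.015, "y": 0.001, "z": 0, "twist": 0.1}, {"x": 0.033, "y": 0.002, "z": 0.01, "twist": 0.1}, {"x": 0.033, "y": 0.002, "z": 0.03, "twist": 0.1}, {"x": 0.033, "y": 0.002, "z": 0.05, "twist": 0.1}, {"x": 0.033, "y": 0.002, "z": 0.05, "twist": 0.1}, {"x": 0.033, "y": 0.002, "z": 0.05, "twist": 0.1}, {"x": 0.033, "y": 0.002, "z": 0.05, "twist": 0.1}, {"x": 0.033, "y": 0.002, "z": 0.05, "twist": 0.1}]'

```text
time: 19.4
tool_pos: [461.4, 24.9, 130.8]
tcp_rot: [3.14, 0.0, 1.622]
contact_force: [0.2, 0.9, -0.7]
grip_width: 32.1
finger_force: 0.0
```

Run:
```python
from h import *
rows((455.2,28.5,86,93.1))
```

```text
now 19.4 [461.4  24.9 130.8] 92.92 [ 0.2  0.9 -0.7] 32.1
x 0.0039 y -0.0060 z 0.0448 tw -0.18
```

Request:
play_rows --commands '[{"x": 0.004, "y": -0.006, "z": 0, "twist": -0.2}, {"x": 0.004, "y": -0.006, "z": 0.01, "twist": -0.2}, {"x": 0.004, "y": -0.006, "z": 0.02, "twist": -0.2}, {"x": 0.004, "y": -0.006, "z": 0.03, "twist": -0.2}, {"x": 0.004, "y": -0.006, "z": 0.04, "twist": -0.2}, {"x": 0.004, "y": -0.006, "z": 0.045, "twist": -0.2}, {"x": 0.004, "y": -0.006, "z": 0.045, "twist": -0.2}, {"x": 0.004, "y": -0.006, "z": 0.045, "twist": -0.2}]'

```text
time: 20.2
tool_pos: [454.7, 28.7, 84.8]
tcp_rot: [-3.141, -0.0, 1.625]
contact_force: [-0.3, 0.4, -0.1]
grip_width: 32.3
finger_force: 0.0
```

Request:
play_rows --commands '[{"x": 0, "y": 0, "z": 0, "twist": 0}, {"x": 0, "y": 0, "z": 0, "twist": 0}, {"x": 0, "y": 0, "z": 0, "twist": 0}, {"x": 0, "y": 0, "z": 0, "twist": 0}, {"x": 0, "y": 0, "z": 0, "twist": 0}, {"x": 0, "y": 0, "z": 0, "twist": 0}, {"x": 0, "y": 0, "z": 0, "twist": 0}, {"x": 0, "y": 0, "z": 0, "twist": 0}]' --jaw 1

```text
time: 21.0
tool_pos: [455.4, 28.7, 85.2]
tcp_rot: [3.14, 0.0, 1.625]
contact_force: [4.3, 1.1, 1.7]
grip_width: 13.1
finger_force: 30.0
```

Run:
```python
from h import *
rows()
for k in range(1,33): 
    a=np.pi*k/32;print('%d y %.3f z %.3f'%(k,.095*(1-np.cos(a)),-.095*np.sin(a)),end='; ')
```

```text
now 21.0 [455.4  28.7  85.2] 93.13 [4.3 1.1 1.7] 13.1
1 y 0.000 z -0.009; 2 y 0.002 z -0.019; 3 y 0.004 z -0.028; 4 y 0.007 z -0.036; 5 y 0.011 z -0.045; 6 y 0.016 z -0.053; 7 y 0.022 z -0.060; 8 y 0.028 z -0.067; 9 y 0.035 z -0.073; 10 y 0.042 z -0.079; 11 y 0.050 z -0.084; 12 y 0.059 z -0.088; 13 y 0.067 z -0.091; 14 y 0.076 z -0.093; 15 y 0.086 z -0.095; 16 y 0.095 z -0.095; 17 y 0.104 z -0.095; 18 y 0.114 z -0.093; 19 y 0.123 z -0.091; 20 y 0.131 z -0.088; 21 y 0.140 z -0.084; 22 y 0.148 z -0.079; 23 y 0.155 z -0.073; 24 y 0.162 z -0.067; 25 y 0.168 z -0.060; 26 y 0.174 z -0.053; 27 y 0.179 z -0.045; 28 y 0.183 z -0.036; 29 y 0.186 z -0.028; 30 y 0.188 z -0.019; 31 y 0.190 z -0.009; 32 y 0.190 z -0.000;
```

Request:
play_rows --commands '[{"x": 0, "y": 0.0005, "z": -0.009, "twist": 0}, {"x": 0, "y": 0.002, "z": -0.019, "twist": 0}, {"x": 0, "y": 0.004, "z": -0.028, "twist": 0}, {"x": 0, "y": 0.007, "z": -0.036, "twist": 0}, {"x": 0, "y": 0.011, "z": -0.045, "twist": 0}, {"x": 0, "y": 0.016, "z": -0.053, "twist": 0}, {"x": 0, "y": 0.022, "z": -0.06, "twist": 0}, {"x": 0, "y": 0.028, "z": -0.067, "twist": 0}]'

```text
time: 21.8
tool_pos: [482.2, 30.0, 151.5]
tcp_rot: [-3.139, 0.0, 1.625]
contact_force: [4.2, -2.1, -7.8]
grip_width: 13.1
finger_force: 30.0
```

Request:
play_rows --commands '[{"x": 0, "y": 0.007, "z": -0.006, "twist": 0}, {"x": 0, "y": 0.014, "z": -0.012, "twist": 0}, {"x": 0, "y": 0.022, "z": -0.017, "twist": 0}, {"x": 0, "y": 0.031, "z": -0.021, "twist": 0}, {"x": 0, "y": 0.039, "z": -0.024, "twist": 0}, {"x": 0, "y": 0.048, "z": -0.026, "twist": 0}, {"x": 0, "y": 0.058, "z": -0.028, "twist": 0}, {"x": 0, "y": 0.067, "z": -0.028, "twist": 0}]'

```text
time: 22.6
tool_pos: [549.9, 33.4, 180.3]
tcp_rot: [-3.141, 0.001, 1.625]
contact_force: [-0.9, -6.0, -1.2]
grip_width: 13.1
finger_force: 30.0
```

Request:
play_rows --commands '[{"x": 0, "y": 0.009, "z": 0, "twist": 0}, {"x": 0, "y": 0.019, "z": 0.002, "twist": 0}, {"x": 0, "y": 0.028, "z": 0.004, "twist": 0}, {"x": 0, "y": 0.036, "z": 0.007, "twist": 0}, {"x": 0, "y": 0.045, "z": 0.011, "twist": 0}, {"x": 0, "y": 0.053, "z": 0.016, "twist": 0}, {"x": 0, "y": 0.06, "z": 0.022, "twist": 0}, {"x": 0, "y": 0.067, "z": 0.028, "twist": 0}]'

```text
time: 23.4
tool_pos: [617.3, 36.7, 152.6]
tcp_rot: [3.141, 0.001, 1.625]
contact_force: [-1.3, -6.0, 0.7]
grip_width: 12.8
finger_force: 30.0
```

Request:
play_rows --commands '[{"x": 0, "y": 0.006, "z": 0.007, "twist": 0}, {"x": 0, "y": 0.012, "z": 0.014, "twist": 0}, {"x": 0, "y": 0.017, "z": 0.022, "twist": 0}, {"x": 0, "y": 0.021, "z": 0.031, "twist": 0}, {"x": 0, "y": 0.024, "z": 0.039, "twist": 0}, {"x": 0, "y": 0.026, "z": 0.048, "twist": 0}, {"x": 0, "y": 0.028, "z": 0.058, "twist": 0}, {"x": 0, "y": 0.028, "z": 0.065, "twist": 0}]'

```text
time: 24.2
tool_pos: [645.2, 38.1, 87.0]
tcp_rot: [3.141, 0.001, 1.625]
contact_force: [0.5, -6.1, 0.4]
grip_width: 12.8
finger_force: 30.0
```

Request:
play_rows --commands '[{"x": 0, "y": 0, "z": 0.001, "twist": 0}, {"x": 0, "y": 0, "z": 0.002, "twist": 0}, {"x": 0, "y": 0, "z": 0.003, "twist": 0}, {"x": 0, "y": 0, "z": 0.003, "twist": 0}, {"x": 0, "y": 0, "z": 0.003, "twist": 0}, {"x": 0, "y": 0, "z": 0.003, "twist": 0}, {"x": 0, "y": 0, "z": 0.003, "twist": 0}, {"x": 0, "y": 0, "z": 0.003, "twist": 0}]'

```text
time: 25.0
tool_pos: [645.2, 38.1, 85.2]
tcp_rot: [3.14, 0.001, 1.625]
contact_force: [-1.2, -7.1, 3.8]
grip_width: 13.1
finger_force: 30.0
```

Request:
play_rows --commands '[{"x": 0, "y": 0, "z": 0, "twist": 0}, {"x": 0, "y": 0, "z": 0, "twist": 0}, {"x": 0, "y": 0, "z": 0, "twist": 0}, {"x": 0, "y": 0, "z": 0, "twist": 0}, {"x": 0, "y": 0, "z": -0.02, "twist": 0}, {"x": 0, "y": 0, "z": -0.05, "twist": 0}, {"x": 0, "y": 0, "z": -0.08, "twist": 0}, {"x": 0, "y": 0, "z": -0.09, "twist": 0}]' --jaw 0.65

```text
time: 25.8
tool_pos: [645.8, 39.3, 177.4]
tcp_rot: [3.136, 0.0, 1.626]
contact_force: [-0.4, -0.1, -0.3]
grip_width: 31.9
finger_force: 0.0
```

Run:
```python
from h import *
# axis (550.2,33.4), dir at 93.1
a=np.radians(93.1);d=np.array([np.cos(a),np.sin(a)])
A=np.array([550.2,33.4])
for s in(-60,-160,-90): print(s,A+s*d)
p=A-60*d
rows((*(A-100*d),190,93.1),(*p,190,93.1),(*p,84,93.1))
S=cap('scene','f1.png');D=cap('side')
cv2.imwrite('pics/flip.png',cv2.cvtColor(np.vstack([cv2.resize(np.asarray(S['pixels'],np.uint8)[120:240,180:320],None,fx=3,fy=2.5),cv2.resize(np.asarray(D['pixels'],np.uint8)[150:270,190:330],None,fx=3,fy=2.5)]),cv2.COLOR_RGB2BGR))
```

```text
-60 [553.44472878 -26.51220022]
-160 [ 558.85261008 -126.36586725]
-90 [555.06709317 -56.46830033]
now 25.8 [645.8  39.3 177.4] 93.15 [-0.4 -0.1 -0.3] 31.9
x -0.1007 y -0.0959 z -0.0126 tw 0.05
x -0.0607 y -0.0958 z -0.0126 tw 0.05
x -0.0607 y -0.0958 z 0.0934 tw 0.05
```

View pics/flip.png

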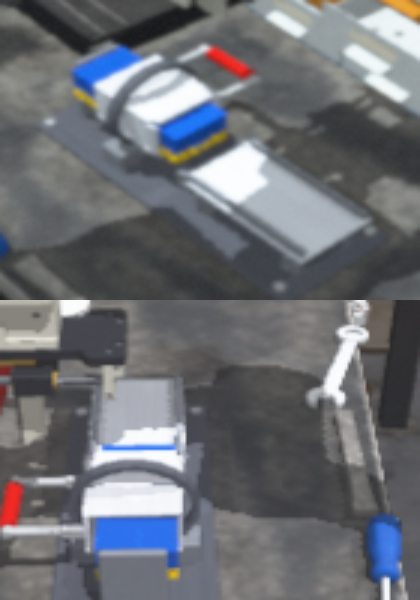

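Request:
play_rows --commands '[{"x": -0.03, "y": -0.02, "z": -0.01, "twist": 0}, {"x": -0.06, "y": -0.05, "z": -0.01, "twist": 0}, {"x": -0.06, "y": -0.09, "z": -0.01, "twist": 0}, {"x": -0.06, "y": -0.096, "z": 0.01, "twist": 0}, {"x": -0.06, "y": -0.096, "z": 0.02, "twist": 0}, {"x": -0.06, "y": -0.096, "z": 0.03, "twist": 0}, {"x": -0.06, "y": -0.096, "z": 0.03, "twist": 0}, {"x": -0.06, "y": -0.096, "z": 0.03, "twist": 0}]' --jaw 0

```text
time: 26.7
tool_pos: [552.4, -25.8, 143.4]
tcp_rot: [-3.141, -0.0, 1.626]
contact_force: [0.4, 0.2, 0.4]
grip_width: 90.1
finger_force: 0.0
```

Run:
```python
from h import *
rows((553.4,-26.5,85.7,93.1))
```

```text
now 26.7 [552.4 -25.8 143.4] 93.16 [0.4 0.2 0.4] 90.1
x -0.0007 y 0.0010 z 0.0577 tw 0.06
```

Request:
play_rows --commands '[{"x": -0.001, "y": 0.001, "z": 0.015, "twist": 0}, {"x": -0.001, "y": 0.001, "z": 0.03, "twist": 0}, {"x": -0.001, "y": 0.001, "z": 0.045, "twist": 0}, {"x": -0.001, "y": 0.001, "z": 0.055, "twist": 0}, {"x": -0.001, "y": 0.001, "z": 0.0577, "twist": 0}, {"x": -0.001, "y": 0.001, "z": 0.0577, "twist": 0}, {"x": -0.001, "y": 0.001, "z": 0.0577, "twist": 0}, {"x": -0.001, "y": 0.001, "z": 0.0577, "twist": 0}]'

```text
time: 27.5
tool_pos: [553.3, -27.1, 87.0]
tcp_rot: [3.14, 0.0, 1.625]
contact_force: [-0.3, 0.3, 0.6]
grip_width: 91.8
finger_force: 0.0
```

Request:
play_rows --commands '[{"x": 0, "y": 0, "z": 0, "twist": 0}, {"x": 0, "y": 0, "z": 0, "twist": 0}, {"x": 0, "y": 0, "z": 0, "twist": 0}, {"x": 0, "y": 0, "z": 0, "twist": 0}, {"x": 0, "y": 0, "z": 0, "twist": 0}, {"x": 0, "y": 0, "z": 0, "twist": 0}, {"x": 0, "y": 0, "z": 0, "twist": 0}, {"x": 0, "y": 0, "z": 0, "twist": 0}]' --jaw 1

```text
time: 28.3
tool_pos: [552.0, -27.3, 86.1]
tcp_rot: [-3.139, 0.0, 1.626]
contact_force: [-4.4, -3.4, 3.2]
grip_width: 60.0
finger_force: 30.0
```

Request:
play_rows --commands '[{"x": -0.002, "y": 0, "z": 0, "twist": 0}, {"x": -0.006, "y": 0, "z": 0, "twist": 0}, {"x": -0.012, "y": 0, "z": 0, "twist": 0}, {"x": -0.018, "y": 0, "z": 0, "twist": 0}, {"x": -0.024, "y": 0, "z": 0, "twist": 0}, {"x": -0.03, "y": 0, "z": 0, "twist": 0}, {"x": -0.036, "y": 0, "z": 0, "twist": 0}, {"x": -0.042, "y": 0, "z": 0, "twist": 0}]'

```text
time: 29.1
tool_pos: [555.1, -69.6, 86.1]
tcp_rot: [-3.141, -0.0, 1.625]
contact_force: [0.1, 2.4, -1.5]
grip_width: 59.8
finger_force: 30.0
```

Request:
play_rows --commands '[{"x": -0.007, "y": 0, "z": 0, "twist": 0}, {"x": -0.015, "y": 0, "z": 0, "twist": 0}, {"x": -0.023, "y": 0, "z": 0, "twist": 0}, {"x": -0.031, "y": 0, "z": 0, "twist": 0}, {"x": -0.039, "y": 0, "z": 0, "twist": 0}, {"x": -0.047, "y": 0, "z": 0, "twist": 0}, {"x": -0.055, "y": 0, "z": 0, "twist": 0}, {"x": -0.062, "y": 0, "z": 0, "twist": 0}]'

```text
time: 29.9
tool_pos: [558.5, -131.6, 86.1]
tcp_rot: [-3.141, 0.0, 1.625]
contact_force: [0.5, 1.7, -3.7]
grip_width: 59.8
finger_force: 30.0
```

Request:
play_rows --commands '[{"x": -0.007, "y": 0, "z": 0, "twist": 0}, {"x": -0.015, "y": 0, "z": 0, "twist": 0}, {"x": -0.023, "y": 0, "z": 0, "twist": 0}, {"x": -0.031, "y": 0, "z": 0, "twist": 0}, {"x": -0.039, "y": 0, "z": 0, "twist": 0}, {"x": -0.047, "y": 0, "z": 0, "twist": 0}, {"x": -0.054, "y": 0, "z": 0, "twist": 0}, {"x": -0.058, "y": 0, "z": 0.001, "twist": 0}]'

```text
time: 30.7
tool_pos: [561.8, -189.6, 85.2]
tcp_rot: [3.141, 0.0, 1.625]
contact_force: [-0.3, 2.0, -3.5]
grip_width: 59.3
finger_force: 30.0
```

Request:
play_rows --commands '[{"x": 0, "y": 0, "z": 0, "twist": 0}, {"x": 0, "y": 0, "z": 0, "twist": 0}, {"x": 0, "y": 0, "z": 0, "twist": 0}, {"x": 0, "y": 0, "z": 0, "twist": 0}, {"x": 0, "y": 0, "z": -0.01, "twist": 0}, {"x": 0, "y": 0, "z": -0.03, "twist": 0}, {"x": 0, "y": 0, "z": -0.06, "twist": 0}, {"x": 0, "y": 0, "z": -0.09, "twist": 0}]' --jaw 0

```text
time: 31.5
tool_pos: [561.6, -188.6, 176.8]
tcp_rot: [-3.142, -0.0, 1.626]
contact_force: [0.8, -0.8, -0.6]
grip_width: 91.4
finger_force: 0.0
```

Run:
```python
from h import *
c=cap('wrist')
rect(c,*BL,86); rect(c,*YE,62,20)
rows((558.8,-126.4,100,93.1),(558.8,-126.4,89.5,93.1))
```

```text
(224, 17, 78, 171) [ 563.2 -128.5] [ 49.9 109.3] 1.99
now 31.55 [ 563.9 -189.6  182.6] 93.15 [ 1.1 -2.   3. ] 91.5
x 0.0634 y -0.0016 z 0.0826 tw 0.05
x 0.0634 y -0.0016 z 0.0931 tw 0.05
```

Run:
```python
from h import *
c=cap('wrist','back.png')
h=cv2.cvtColor(np.asarray(c['pixels'],np.uint8),cv2.COLOR_RGB2HSV)
for v in(10,60,100,150,175,185): print(v,[tuple(int(t) for t in h[v,u]) for u in range(210,316,8)])
for lo in((100,80,40),(100,120,40)): rect(c,lo,(125,255,255),86)
rows()
```

```text
10 [(100, 129, 255), (100, 129, 255), (99, 133, 255), (100, 133, 255), (100, 134, 255), (100, 135, 255), (101, 136, 255), (100, 137, 255), (101, 136, 255), (101, 139, 255), (101, 140, 255), (108, 24, 214), (109, 19, 150), (110, 26, 178)]
60 [(102, 140, 255), (101, 136, 255), (101, 138, 255), (101, 138, 255), (101, 139, 255), (101, 139, 255), (101, 141, 255), (101, 139, 255), (102, 144, 255), (101, 141, 255), (101, 142, 255), (104, 11, 250), (115, 28, 101), (113, 24, 179)]
100 [(103, 146, 255), (104, 148, 255), (101, 142, 255), (102, 143, 255), (102, 143, 255), (102, 144, 255), (102, 142, 255), (102, 146, 255), (102, 147, 255), (102, 145, 255), (105, 156, 255), (104, 11, 244), (112, 25, 184), (115, 25, 184)]
150 [(104, 150, 255), (104, 154, 255), (104, 153, 255), (104, 156, 255), (104, 153, 255), (104, 154, 255), (103, 150, 255), (105, 162, 255), (105, 159, 255), (106, 158, 255), (105, 159, 255), (105, 12, 245), (112, 27, 180), (110, 29, 183)]
175 [(102, 148, 255), (103, 151, 255), (103, 150, 255), (103, 147, 255), (103, 149, 255), (102, 149, 255), (103, 149, 255), (102, 149, 255), (103, 150, 255), (103, 149, 255), (103, 149, 255), (105, 8, 251), (0, 0, 255), (111, 37, 208)]
185 [(103, 151, 255), (103, 151, 255), (103, 150, 255), (102, 147, 255), (103, 151, 255), (103, 149, 255), (103, 149, 255), (103, 148, 255), (103, 150, 255), (103, 148, 255), (103, 147, 255), (0, 0, 255), (112, 50, 209), (112, 47, 197)]
(201, 0, 100, 210) [ 560.9 -134.2] [ 66.6 138.8] 3.2
(202, 0, 94, 203) [ 557.7 -131.7] [ 59.9 133.5] 3.29
now 31.6 [ 563.9 -189.6  180.6] 93.15 [-0.  -0.2  0.7] 91.9
```

Run:
```python
from h import *
rows((558.2,-126.4,125,93.1),(558.2,-126.4,90,93.1))
```

```text
now 31.6 [ 563.9 -189.6  180.6] 93.15 [-0.  -0.2  0.7] 91.9
x 0.0634 y -0.0022 z 0.0556 tw 0.05
x 0.0634 y -0.0022 z 0.0906 tw 0.05
```

Request:
play_rows --commands '[{"x": 0.03, "y": -0.002, "z": 0, "twist": 0}, {"x": 0.062, "y": -0.002, "z": 0.01, "twist": 0}, {"x": 0.062, "y": -0.002, "z": 0.03, "twist": 0}, {"x": 0.062, "y": -0.002, "z": 0.05, "twist": 0}, {"x": 0.062, "y": -0.002, "z": 0.05, "twist": 0}, {"x": 0.062, "y": -0.002, "z": 0.05, "twist": 0}, {"x": 0.062, "y": -0.002, "z": 0.05, "twist": 0}, {"x": 0.062, "y": -0.002, "z": 0.05, "twist": 0}]'

```text
time: 32.4
tool_pos: [556.8, -127.3, 126.3]
tcp_rot: [3.14, 0.001, 1.625]
contact_force: [0.1, -0.3, -1.1]
grip_width: 92.0
finger_force: 0.0
```

Request:
play_rows --commands '[{"x": 0.001, "y": 0.0014, "z": 0.01, "twist": 0}, {"x": 0.001, "y": 0.0014, "z": 0.02, "twist": 0}, {"x": 0.001, "y": 0.0014, "z": 0.03, "twist": 0}, {"x": 0.001, "y": 0.0014, "z": 0.036, "twist": 0}, {"x": 0.001, "y": 0.0014, "z": 0.036, "twist": 0}, {"x": 0.001, "y": 0.0014, "z": 0.036, "twist": 0}, {"x": 0.001, "y": 0.0014, "z": 0.036, "twist": 0}, {"x": 0.001, "y": 0.0014, "z": 0.036, "twist": 0}]'

```text
time: 33.2
tool_pos: [557.9, -126.0, 89.6]
tcp_rot: [3.141, 0.0, 1.625]
contact_force: [-0.7, -0.0, 0.1]
grip_width: 92.0
finger_force: 0.0
```

Request:
play_rows --commands '[{"x": 0, "y": 0, "z": 0, "twist": 0}, {"x": 0, "y": 0, "z": 0, "twist": 0}, {"x": 0, "y": 0, "z": 0, "twist": 0}, {"x": 0, "y": 0, "z": 0, "twist": 0}, {"x": 0, "y": 0, "z": 0, "twist": 0}, {"x": 0, "y": 0, "z": 0, "twist": 0}, {"x": 0, "y": 0, "z": 0, "twist": 0}, {"x": 0, "y": 0, "z": 0, "twist": 0}]' --jaw 1

```text
time: 34.0
tool_pos: [557.7, -125.9, 89.2]
tcp_rot: [3.141, -0.0, 1.625]
contact_force: [-0.3, -0.0, 0.9]
grip_width: 59.6
finger_force: 30.0
```

Request:
play_rows --commands '[{"x": 0, "y": 0, "z": -0.002, "twist": 0}, {"x": 0, "y": 0, "z": -0.004, "twist": 0}, {"x": 0, "y": 0, "z": -0.007, "twist": 0}, {"x": 0, "y": 0, "z": -0.011, "twist": 0}, {"x": 0, "y": 0, "z": -0.015, "twist": 0}, {"x": 0, "y": 0, "z": -0.02, "twist": 0}, {"x": 0, "y": 0, "z": -0.026, "twist": 0}, {"x": 0, "y": 0, "z": -0.034, "twist": 0}]'

```text
time: 34.8
tool_pos: [557.5, -125.8, 123.6]
tcp_rot: [-3.141, -0.0, 1.625]
contact_force: [1.0, -0.2, -2.3]
grip_width: 59.8
finger_force: 30.0
```

Request:
play_rows --commands '[{"x": 0, "y": 0, "z": -0.02, "twist": 0}, {"x": 0, "y": 0, "z": -0.04, "twist": 0}, {"x": -0.01, "y": 0, "z": -0.06, "twist": 0}, {"x": -0.03, "y": -0.005, "z": -0.07, "twist": 0}, {"x": -0.06, "y": -0.015, "z": -0.07, "twist": -6}, {"x": -0.1, "y": -0.03, "z": -0.07, "twist": -13}, {"x": -0.14, "y": -0.04, "z": -0.07, "twist": -21}, {"x": -0.18, "y": -0.05, "z": -0.07, "twist": -29}]'

```text
time: 35.6
tool_pos: [517.1, -309.7, 194.0]
tcp_rot: [3.141, 0.001, 2.138]
contact_force: [0.4, 0.0, -2.7]
grip_width: 59.6
finger_force: 30.0
```

Run:
```python
from h import *
rows((473,-408,190,160.7),(473,-408,36,160.7))
S=cap('scene','s5.png')
```

```text
now 35.6 [ 517.1 -309.7  194. ] 122.48 [ 0.4  0.  -2.7] 59.6
x -0.0592 y -0.0899 z 0.0040 tw -38.22
x -0.0592 y -0.0899 z 0.1580 tw -38.22
```

View pics/s5.png

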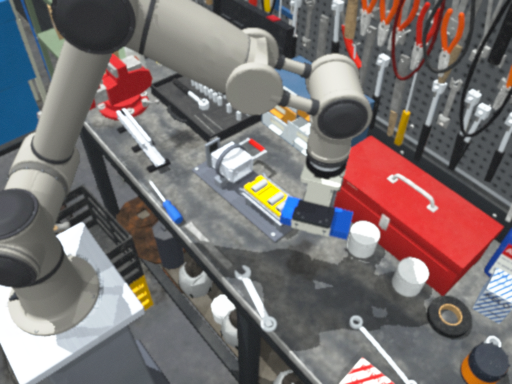

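Request:
play_rows --commands '[{"x": -0.01, "y": -0.015, "z": 0, "twist": -5}, {"x": -0.02, "y": -0.03, "z": 0, "twist": -11}, {"x": -0.03, "y": -0.045, "z": 0, "twist": -18}, {"x": -0.04, "y": -0.06, "z": 0, "twist": -25}, {"x": -0.05, "y": -0.075, "z": 0.01, "twist": -32}, {"x": -0.059, "y": -0.09, "z": 0.03, "twist": -38}, {"x": -0.059, "y": -0.09, "z": 0.06, "twist": -38.2}, {"x": -0.059, "y": -0.09, "z": 0.09, "twist": -38.2}]'

```text
time: 36.45
tool_pos: [472.6, -406.8, 103.1]
tcp_rot: [-3.141, 0.001, 2.797]
contact_force: [-0.2, -0.3, -3.2]
grip_width: 60.0
finger_force: 30.0
```

Request:
play_rows --commands '[{"x": 0, "y": 0, "z": 0.01, "twist": 0}, {"x": 0, "y": 0, "z": 0.02, "twist": 0}, {"x": 0, "y": 0, "z": 0.03, "twist": 0}, {"x": 0, "y": 0, "z": 0.04, "twist": 0}, {"x": 0, "y": 0, "z": 0.05, "twist": 0}, {"x": 0, "y": 0, "z": 0.058, "twist": 0}, {"x": 0, "y": 0, "z": 0.062, "twist": 0}, {"x": 0, "y": 0, "z": 0.064, "twist": 0}]'

```text
time: 37.25
tool_pos: [472.7, -406.1, 38.8]
tcp_rot: [3.141, -0.0, 2.798]
contact_force: [0.6, 0.1, -3.2]
grip_width: 59.8
finger_force: 30.0
```

Request:
play_rows --commands '[{"x": 0, "y": 0, "z": 0.001, "twist": 0}, {"x": 0, "y": 0, "z": 0.002, "twist": 0}, {"x": 0, "y": 0, "z": 0.003, "twist": 0}, {"x": 0, "y": 0, "z": 0.004, "twist": 0}, {"x": 0, "y": 0, "z": 0.005, "twist": 0}, {"x": 0, "y": 0, "z": 0.0055, "twist": 0}, {"x": 0, "y": 0, "z": 0.006, "twist": 0}, {"x": 0, "y": 0, "z": 0.006, "twist": 0}]'

```text
time: 38.05
tool_pos: [472.8, -406.2, 33.2]
tcp_rot: [3.142, 0.0, 2.798]
contact_force: [0.0, 0.5, -2.2]
grip_width: 59.7
finger_force: 30.0
```

Request:
play_rows --commands '[{"x": 0, "y": 0, "z": 0, "twist": 0}, {"x": 0, "y": 0, "z": 0, "twist": 0}, {"x": 0, "y": 0, "z": 0, "twist": 0}, {"x": 0, "y": 0, "z": 0, "twist": 0}, {"x": 0, "y": 0, "z": -0.02, "twist": 0}, {"x": 0, "y": 0, "z": -0.06, "twist": 0}, {"x": 0, "y": 0, "z": -0.1, "twist": 0}, {"x": 0, "y": 0, "z": -0.14, "twist": 0}]' --jaw 0

```text
time: 38.85
tool_pos: [472.6, -406.0, 174.7]
tcp_rot: [3.141, -0.0, 2.798]
contact_force: [1.0, -1.3, -0.5]
grip_width: 91.5
finger_force: 0.0
```

Run:
```python
from h import *
a=np.radians(93.1);d=np.array([np.cos(a),np.sin(a)])
rows((*(np.array([558.3,-126.4])-75*d),190,93.1))
```

```text
now 38.85 [ 472.6 -406.   174.7] 160.33 [ 1.  -1.3 -0.5] 91.5
x -0.0157 y 0.2230 z -0.0153 tw 67.23
```

Request:
play_rows --commands '[{"x": -0.002, "y": 0.028, "z": -0.008, "twist": 8}, {"x": -0.004, "y": 0.056, "z": -0.015, "twist": 16}, {"x": -0.006, "y": 0.084, "z": -0.015, "twist": 24}, {"x": -0.008, "y": 0.112, "z": -0.015, "twist": 32}, {"x": -0.01, "y": 0.14, "z": -0.015, "twist": 40}, {"x": -0.012, "y": 0.168, "z": -0.015, "twist": 48}, {"x": -0.014, "y": 0.196, "z": -0.015, "twist": 56}, {"x": -0.015, "y": 0.22, "z": -0.015, "twist": 64}]'

```text
time: 39.65
tool_pos: [561.4, -202.7, 188.3]
tcp_rot: [3.141, -0.0, 1.676]
contact_force: [-0.4, -1.0, -0.3]
grip_width: 91.9
finger_force: 0.0
```

Request:
play_rows --commands '[{"x": 0, "y": 0, "z": 0, "twist": 3.2}, {"x": 0, "y": 0, "z": 0, "twist": 3.2}, {"x": 0, "y": 0, "z": 0, "twist": 3.2}, {"x": 0, "y": 0, "z": 0, "twist": 3.2}, {"x": 0, "y": 0, "z": 0, "twist": 3.2}, {"x": 0, "y": 0, "z": 0, "twist": 3.2}, {"x": 0, "y": 0, "z": 0, "twist": 3.2}, {"x": 0, "y": 0, "z": 0, "twist": 3.2}]'

```text
time: 40.45
tool_pos: [560.8, -204.2, 188.2]
tcp_rot: [3.142, -0.0, 1.625]
contact_force: [0.6, 0.5, 1.0]
grip_width: 91.9
finger_force: 0.0
```

Run:
```python
from h import *
c=cap('wrist','pins.png')
rect(c,*YE,62)
p=np.asarray(c['pixels'],np.uint8);h=cv2.cvtColor(p,cv2.COLOR_RGB2HSV)
m=cv2.inRange(h,(0,0,170),(180,45,255));m[210:]=0
n,l,s,ce=cv2.connectedComponentsWithStats(m)
for i in range(1,n):
    if s[i,4]>200 and 150<ce[i][0]<360:
        q=np.argwhere(l==i)[:,::-1];P=np.array([onz(c,*x,70)[:2] for x in q],np.float32);r=cv2.minAreaRect(P)
        print(s[i],np.round(r[0],1),np.round(r[1],1),round(r[2],1))
rows()
```

```text
(215, 0, 82, 175) [ 558.  -134.6] [ 59.2 127.6] 3.24
[ 200    0   12  174 1230] [ 521.6 -136.4] [  5.4 122.8] 2.9
[ 293    0   19  175 1736] [ 591.3 -132.9] [ 10.  123.6] 3.1
[ 221    5   63   21 1272] [552.5 -83.1] [43.4 13.2] 3.1
[211  44   8 130 397] [ 528.4 -150.6] [ 3.9 93.7] 2.5
[ 223   92   60   21 1158] [ 556.  -142.6] [43.4 14.4] 3.0
[ 224  133   58   20 1100] [ 557.6 -172.3] [43.2 14.4] 3.1
now 40.5 [ 560.9 -204.2  188.2] 93.13 [0.3 0.6 0.3] 91.9
```

View pics/pins.png

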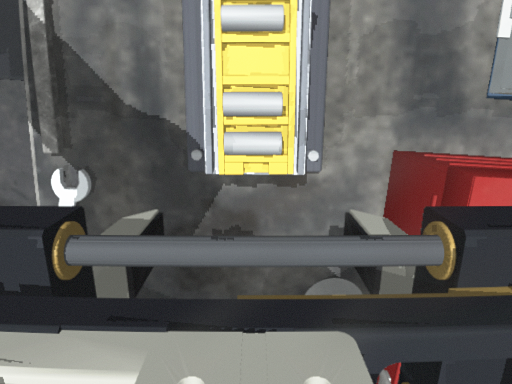

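Run:
```python
from h import *
rows((558.2,-172,120,93.1),(558.2,-172,89.7,93.1))
c=np.load('tube.npy',allow_pickle=True).item()
p=np.asarray(c['pixels'],np.uint8);h=cv2.cvtColor(p,cv2.COLOR_RGB2HSV)
m=cv2.inRange(h,(0,0,190),(180,40,255));m[200:]=0
n,l,s,ce=cv2.connectedComponentsWithStats(cv2.morphologyEx(m,cv2.MORPH_CLOSE,np.ones((5,5))))
for i in range(1,n):
    if s[i,4]>600:
        q=np.argwhere(l==i)[:,::-1]
        for z in(33,51):
            P=np.array([onz(c,*x,z)[:2] for x in q],np.float32);r=cv2.minAreaRect(P)
            print(s[i],z,np.round(r[0],1),np.round(r[1],1),round(r[2],1),cv2.boxPoints(r).round(1).tolist())
        P=P[:]; 
        P=np.array([onz(c,*x,33)[:2] for x in q])
        # width profile in y
        for y in range(140,440,15):
            k=P[abs(P[:,1]-y)<2]
            if len(k): print(y,k[:,0].min().round(1),k[:,0].max().round(1),end='; ')
```

```text
now 40.5 [ 560.9 -204.2  188.2] 93.13 [0.3 0.6 0.3] 91.9
x 0.0322 y -0.0009 z 0.0682 tw 0.03
x 0.0322 y -0.0009 z 0.0985 tw 0.03
[ 198   44  268  105 7878] 33 [426.9 292.2] [280.3  31.3] 85.0 [[399.1000061035156, 154.0], [430.29998779296875, 151.1999969482422], [454.6000061035156, 430.3999938964844], [423.3999938964844, 433.20001220703125]]
[ 198   44  268  105 7878] 51 [425.5 288.3] [265.9  29.7] 85.0 [[399.1000061035156, 157.1999969482422], [428.70001220703125, 154.60000610351562], [451.79998779296875, 419.5], [422.20001220703125, 422.0]]
155 399.8 430.0; 170 401.0 431.5; 185 402.2 432.6; 200 403.3 433.7; 215 404.7 434.8; 230 405.8 434.1; 245 408.2 438.5; 260 409.1 439.5; 275 410.5 440.5; 290 411.5 441.9; 305 412.7 443.3; 320 414.1 444.8; 335 415.5 446.1; 350 416.6 447.1; 365 418.1 448.1; 380 419.2 449.8; 395 420.5 450.7; 410 421.5 451.8; 425 423.1 453.3;
```

Request:
play_rows --commands '[{"x": 0.016, "y": -0.001, "z": 0.01, "twist": 0}, {"x": 0.032, "y": -0.001, "z": 0.03, "twist": 0}, {"x": 0.032, "y": -0.001, "z": 0.05, "twist": 0}, {"x": 0.032, "y": -0.001, "z": 0.07, "twist": 0}, {"x": 0.032, "y": -0.001, "z": 0.085, "twist": 0}, {"x": 0.032, "y": -0.001, "z": 0.094, "twist": 0}, {"x": 0.032, "y": -0.001, "z": 0.0985, "twist": 0}, {"x": 0.032, "y": -0.001, "z": 0.0985, "twist": 0}]'

```text
time: 41.3
tool_pos: [558.1, -172.2, 89.5]
tcp_rot: [-3.141, -0.0, 1.625]
contact_force: [0.3, -0.2, 0.8]
grip_width: 92.1
finger_force: 0.0
```

Request:
play_rows --commands '[{"x": 0, "y": 0, "z": 0, "twist": 0}, {"x": 0, "y": 0, "z": 0, "twist": 0}, {"x": 0, "y": 0, "z": 0, "twist": 0}, {"x": 0, "y": 0, "z": 0, "twist": 0}, {"x": 0, "y": 0, "z": 0, "twist": 0}, {"x": 0, "y": 0, "z": 0, "twist": 0}, {"x": 0, "y": 0, "z": 0, "twist": 0}, {"x": 0, "y": 0, "z": 0, "twist": 0}]' --jaw 1

```text
time: 42.1
tool_pos: [558.2, -172.2, 89.8]
tcp_rot: [3.141, -0.0, 1.625]
contact_force: [-0.1, -0.0, 1.2]
grip_width: 43.6
finger_force: 30.0
```

Request:
play_rows --commands '[{"x": 0, "y": 0, "z": -0.01, "twist": 0}, {"x": 0, "y": 0, "z": -0.04, "twist": 0}, {"x": 0.01, "y": 0, "z": -0.08, "twist": 0}, {"x": 0.04, "y": -0.005, "z": -0.1, "twist": -8}, {"x": 0.08, "y": -0.01, "z": -0.1, "twist": -16}, {"x": 0.12, "y": -0.015, "z": -0.1, "twist": -24}, {"x": 0.16, "y": -0.022, "z": -0.1, "twist": -32}, {"x": 0.2, "y": -0.03, "z": -0.1, "twist": -40}]'

```text
time: 42.9
tool_pos: [516.8, 27.3, 190.6]
tcp_rot: [3.141, 0.001, 2.329]
contact_force: [0.5, 0.5, -1.1]
grip_width: 43.5
finger_force: 30.0
```

Run:
```python
from h import *
rows((495,195,200,175))
```

```text
now 42.9 [516.8  27.3 190.6] 133.45 [ 0.5  0.5 -1.1] 43.5
x 0.1368 y 0.0995 z -0.0094 tw -41.55
```

Request:
play_rows --commands '[{"x": 0.025, "y": 0.018, "z": -0.002, "twist": -7}, {"x": 0.05, "y": 0.036, "z": -0.004, "twist": -14}, {"x": 0.075, "y": 0.054, "z": -0.006, "twist": -21}, {"x": 0.1, "y": 0.072, "z": -0.008, "twist": -28}, {"x": 0.125, "y": 0.09, "z": -0.009, "twist": -35}, {"x": 0.137, "y": 0.0995, "z": -0.009, "twist": -41.5}, {"x": 0.137, "y": 0.0995, "z": -0.009, "twist": -41.5}, {"x": 0.137, "y": 0.0995, "z": -0.009, "twist": -41.5}]'

```text
time: 43.7
tool_pos: [496.1, 193.7, 199.1]
tcp_rot: [-3.141, 0.0, 3.046]
contact_force: [-0.7, -0.5, 0.4]
grip_width: 43.5
finger_force: 30.0
```

```bash
cat >> h.py <<'E'
def tube():
    c=cap('wrist');p=np.asarray(c['pixels'],np.uint8);h=cv2.cvtColor(p,cv2.COLOR_RGB2HSV)
    m=cv2.inRange(h,(0,0,185),(180,40,255));m[200:]=0
    n,l,s,ce=cv2.connectedComponentsWithStats(cv2.morphologyEx(m,cv2.MORPH_CLOSE,np.ones((5,5))))
    i=1+np.argmax(s[1:,4]);q=np.argwhere(l==i)[:,::-1]
    P=np.array([onz(c,*x,33)[:2] for x in q],np.float32);r=cv2.minAreaRect(P);print(s[i],r)
    ang=[]
    e=P[:,1].min();k=np.round((P[:,1]-e)/4).astype(int)
    for j in range(0,26):
        w=P[k==j]
        if len(w): ang.append((e+4*j,w[:,0].min(),w[:,0].max()))
    A=np.array(ang);B=A[2:18];f=np.polyfit(B[:,0],(B[:,1]+B[:,2])/2,1)
    a=np.arctan2(1,f[0]);E0=P[P[:,1]<e+4];
    d=np.array([np.cos(a),np.sin(a)]);nrm=np.array([-d[1],d[0]])
    base=np.array([np.polyval(f,e),e]);t=((P-base)@d);t0=np.percentile(t[np.abs((P-base)@nrm)<8],0.3)
    end=base+t0*d
    print('dir',np.degrees(a),'end',end.round(1),'mouth',(end+80*d).round(1),'widths',(A[:,2]-A[:,1]).round(1).tolist())
    return end,d
E
python3 - <<'E'
from h import *
e,d=tube()
for s in(28,33,36):
    q=e+s*d;rows((*q,100,np.degrees(np.arctan2(d[1],d[0]))+90))
E
```

```text
[ 239   58  273   40 8450] ((422.7947082519531, 309.89794921875), (243.21385192871094, 31.118175506591797), 85.94530487060547)
dir 85.87345569246182 end [414.4 189.2] mouth [420.1 269. ] widths [27.600000381469727, 30.299999237060547, 30.399999618530273, 29.600000381469727, 30.399999618530273, 30.399999618530273, 30.399999618530273, 30.299999237060547, 30.399999618530273, 30.399999618530273, 30.100000381469727, 30.399999618530273, 30.399999618530273, 30.399999618530273, 30.299999237060547, 30.399999618530273, 30.399999618530273, 30.299999237060547, 30.100000381469727, 27.799999237060547, 27.5, 27.100000381469727, 29.5, 29.600000381469727, 29.600000381469727, 29.600000381469727]
now 43.75 [496.3 193.3 199. ] 174.48 [-0.1 -0.2 -1. ] 43.1
x 0.0818 y 0.0161 z 0.0990 tw -1.39
now 43.75 [496.3 193.3 199. ] 174.48 [-0.1 -0.2 -1. ] 43.1
x 0.0819 y 0.0211 z 0.0990 tw -1.39
now 43.75 [496.3 193.3 199. ] 174.48 [-0.1 -0.2 -1. ] 43.1
x 0.0820 y 0.0241 z 0.0990 tw -1.39
```

Request:
play_rows --commands '[{"x": 0.03, "y": 0.005, "z": 0.01, "twist": -1.4}, {"x": 0.06, "y": 0.01, "z": 0.03, "twist": -1.4}, {"x": 0.082, "y": 0.016, "z": 0.06, "twist": -1.4}, {"x": 0.082, "y": 0.016, "z": 0.085, "twist": -1.4}, {"x": 0.082, "y": 0.016, "z": 0.099, "twist": -1.4}, {"x": 0.082, "y": 0.016, "z": 0.099, "twist": -1.4}, {"x": 0.082, "y": 0.016, "z": 0.099, "twist": -1.4}, {"x": 0.082, "y": 0.016, "z": 0.099, "twist": -1.4}]'

```text
time: 44.55
tool_pos: [417.0, 217.3, 100.7]
tcp_rot: [3.141, 0.002, 3.071]
contact_force: [-0.1, -0.1, -0.6]
grip_width: 43.0
finger_force: 30.0
```

Run:
```python
from h import *
d=np.array([np.cos(np.radians(85.87)),np.sin(np.radians(85.87))]);q=np.array([414.4,189.2])+28*d
rows((*q,60.5,175.87))
```

```text
now 44.55 [417.  217.3 100.7] 175.95 [-0.1 -0.1 -0.6] 43.0
x 0.0006 y -0.0002 z 0.0402 tw 0.08
```

Request:
play_rows --commands '[{"x": 0.0006, "y": 0, "z": 0.01, "twist": 0}, {"x": 0.0006, "y": 0, "z": 0.02, "twist": 0}, {"x": 0.0006, "y": 0, "z": 0.028, "twist": 0}, {"x": 0.0006, "y": 0, "z": 0.034, "twist": 0}, {"x": 0.0006, "y": 0, "z": 0.037, "twist": 0}, {"x": 0.0006, "y": 0, "z": 0.039, "twist": 0}, {"x": 0.0006, "y": 0, "z": 0.04, "twist": 0}, {"x": 0.0006, "y": 0, "z": 0.0405, "twist": 0}]'

```text
time: 45.35
tool_pos: [415.7, 217.6, 59.6]
tcp_rot: [3.141, 0.001, 3.072]
contact_force: [-1.3, -1.6, 6.9]
grip_width: 43.4
finger_force: 30.0
```

Request:
play_rows --commands '[{"x": 0, "y": 0, "z": 0, "twist": 0}, {"x": 0, "y": 0, "z": 0, "twist": 0}, {"x": 0, "y": 0, "z": 0, "twist": 0}, {"x": 0, "y": 0, "z": 0, "twist": 0}, {"x": 0, "y": 0, "z": 0, "twist": 0}, {"x": 0, "y": 0, "z": -0.01, "twist": 0}, {"x": 0, "y": 0, "z": -0.025, "twist": 0}, {"x": 0, "y": 0, "z": -0.04, "twist": 0}]' --jaw 0.4

```text
time: 46.15
tool_pos: [415.4, 217.5, 100.2]
tcp_rot: [3.142, -0.0, 3.072]
contact_force: [0.6, 0.3, -0.6]
grip_width: 54.9
finger_force: 0.0
```

Request:
play_rows --commands '[{"x": 0, "y": -0.02, "z": 0, "twist": 0}, {"x": 0, "y": -0.04, "z": 0, "twist": 0}, {"x": 0, "y": -0.05, "z": 0, "twist": 0}, {"x": 0, "y": -0.05, "z": 0, "twist": 0}, {"x": 0, "y": -0.05, "z": 0, "twist": 0}, {"x": 0, "y": -0.05, "z": 0.02, "twist": 0}, {"x": 0, "y": -0.05, "z": 0.036, "twist": 0}, {"x": 0, "y": -0.05, "z": 0.041, "twist": 0}]' --jaw 1

```text
time: 46.95
tool_pos: [411.3, 168.2, 57.0]
tcp_rot: [-3.141, -0.002, 3.073]
contact_force: [-0.2, 0.5, -0.6]
grip_width: 0.7
finger_force: 0.0
```

Run:
```python
from h import *
d=np.array([np.cos(np.radians(85.87)),np.sin(np.radians(85.87))]);e=np.array([414.4,189.2])
rows(*[(*(e+s*d),58.5,175.87) for s in(-20,0,50,60)])
```

```text
now 46.95 [411.3 168.2  57. ] 176.07 [-0.2  0.5 -0.6] 0.7
x -0.0015 y 0.0012 z -0.0015 tw 0.20
x -0.0016 y 0.0212 z -0.0015 tw 0.20
x -0.0018 y 0.0712 z -0.0015 tw 0.20
x -0.0018 y 0.0812 z -0.0015 tw 0.20
```

Request:
play_rows --commands '[{"x": -0.0015, "y": 0.008, "z": -0.001, "twist": 0.1}, {"x": -0.0016, "y": 0.017, "z": -0.001, "twist": 0.1}, {"x": -0.0016, "y": 0.026, "z": -0.001, "twist": 0.1}, {"x": -0.0016, "y": 0.035, "z": -0.001, "twist": 0.1}, {"x": -0.0016, "y": 0.044, "z": -0.001, "twist": 0.1}, {"x": -0.0017, "y": 0.053, "z": -0.001, "twist": 0.1}, {"x": -0.0018, "y": 0.062, "z": -0.001, "twist": 0.1}, {"x": -0.0018, "y": 0.068, "z": -0.001, "twist": 0.1}]'

```text
time: 47.75
tool_pos: [418.6, 236.2, 59.3]
tcp_rot: [3.141, 0.0, 3.071]
contact_force: [-0.6, -1.2, 1.5]
grip_width: 0.5
finger_force: 1.3
```

Request:
play_rows --commands '[{"x": 0, "y": 0.003, "z": 0, "twist": 0}, {"x": 0, "y": 0.006, "z": 0, "twist": 0}, {"x": 0, "y": 0.009, "z": 0, "twist": 0}, {"x": 0, "y": 0.01, "z": 0, "twist": 0}, {"x": 0, "y": 0.011, "z": 0, "twist": 0}, {"x": 0, "y": 0.012, "z": 0, "twist": 0}, {"x": 0, "y": 0.012, "z": 0, "twist": 0}, {"x": 0, "y": 0.012, "z": 0, "twist": 0}]'

```text
time: 48.55
tool_pos: [419.4, 247.3, 59.2]
tcp_rot: [3.141, 0.0, 3.071]
contact_force: [-0.6, -1.3, 2.8]
grip_width: 0.5
finger_force: 1.4
```

Request:
play_rows --commands '[{"x": 0, "y": 0.001, "z": 0, "twist": 0}, {"x": 0, "y": 0.002, "z": 0, "twist": 0}, {"x": 0, "y": 0.003, "z": 0, "twist": 0}, {"x": 0, "y": 0.0035, "z": 0, "twist": 0}, {"x": 0, "y": 0.004, "z": 0, "twist": 0}, {"x": 0, "y": 0.0045, "z": 0, "twist": 0}, {"x": 0, "y": 0.005, "z": 0, "twist": 0}, {"x": 0, "y": 0.005, "z": 0, "twist": 0}]'

```text
time: 49.35
tool_pos: [419.7, 252.4, 59.2]
tcp_rot: [3.142, 0.0, 3.071]
contact_force: [-0.5, -2.2, 2.3]
grip_width: 0.4
finger_force: 1.5
```

Request:
play_rows --commands '[{"x": 0, "y": 0.001, "z": 0, "twist": 0}, {"x": 0, "y": 0.0015, "z": 0, "twist": 0}, {"x": 0, "y": 0.002, "z": 0, "twist": 0}, {"x": 0, "y": 0.0025, "z": 0, "twist": 0}, {"x": 0, "y": 0.003, "z": 0, "twist": 0}, {"x": 0, "y": 0.003, "z": 0, "twist": 0}, {"x": 0, "y": 0.003, "z": 0, "twist": 0}, {"x": 0, "y": 0.003, "z": 0, "twist": 0}]'

```text
time: 50.15
tool_pos: [419.7, 254.1, 59.2]
tcp_rot: [-3.14, -0.001, 3.071]
contact_force: [0.1, -8.7, 5.1]
grip_width: 0.6
finger_force: 5.3
```

Request:
play_rows --commands '[{"x": 0, "y": -0.01, "z": 0, "twist": 0}, {"x": 0, "y": -0.02, "z": -0.01, "twist": 0}, {"x": 0, "y": -0.02, "z": -0.05, "twist": 0}, {"x": -0.01, "y": -0.02, "z": -0.1, "twist": 0}, {"x": -0.03, "y": -0.03, "z": -0.14, "twist": 0}, {"x": -0.04, "y": -0.06, "z": -0.14, "twist": 7}, {"x": -0.05, "y": -0.1, "z": -0.14, "twist": 15}, {"x": -0.06, "y": -0.145, "z": -0.14, "twist": 23}]' --jaw 1

```text
time: 50.95
tool_pos: [469.5, 105.3, 200.2]
tcp_rot: [3.14, 0.001, 2.665]
contact_force: [-0.2, 0.8, 0.2]
grip_width: -0.1
finger_force: 0.0
```

Run:
```python
from h import *
rows((556.8,-142.2,190,93.1))
```

```text
now 50.95 [469.5 105.3 200.2] 152.69 [-0.2  0.8  0.2] -0.1
x -0.1911 y -0.1799 z 0.0102 tw 59.59
```

Request:
play_rows --commands '[{"x": -0.024, "y": -0.023, "z": 0, "twist": 8}, {"x": -0.05, "y": -0.047, "z": 0.002, "twist": 16}, {"x": -0.076, "y": -0.071, "z": 0.004, "twist": 24}, {"x": -0.102, "y": -0.095, "z": 0.006, "twist": 32}, {"x": -0.128, "y": -0.119, "z": 0.01, "twist": 40}, {"x": -0.154, "y": -0.143, "z": 0.01, "twist": 48}, {"x": -0.176, "y": -0.165, "z": 0.01, "twist": 55}, {"x": -0.19, "y": -0.179, "z": 0.01, "twist": 59.5}]' --jaw 0

```text
time: 51.75
tool_pos: [557.3, -142.0, 189.6]
tcp_rot: [3.141, 0.0, 1.624]
contact_force: [0.2, 0.3, 1.0]
grip_width: 59.8
finger_force: 0.0
```

Request:
play_rows --commands '[{"x": 0, "y": 0, "z": 0.02, "twist": 0}, {"x": 0, "y": 0, "z": 0.04, "twist": 0}, {"x": 0, "y": 0, "z": 0.06, "twist": 0}, {"x": 0, "y": 0, "z": 0.06, "twist": 0}, {"x": 0, "y": 0, "z": 0.06, "twist": 0}, {"x": 0, "y": 0, "z": 0.06, "twist": 0}, {"x": 0, "y": 0, "z": 0.06, "twist": 0}, {"x": 0, "y": 0, "z": 0.06, "twist": 0}]'

```text
time: 52.55
tool_pos: [557.6, -139.5, 130.1]
tcp_rot: [3.14, 0.001, 1.631]
contact_force: [0.2, -0.8, -0.3]
grip_width: 91.5
finger_force: 0.0
```

Run:
```python
from h import *
rows((556.7,-142.2,89.7,93.1))
```

```text
now 52.55 [ 557.6 -139.5  130.1] 93.44 [ 0.2 -0.8 -0.3] 91.5
x -0.0026 y -0.0010 z 0.0404 tw 0.34
```

Request:
play_rows --commands '[{"x": -0.0026, "y": -0.001, "z": 0.005, "twist": 0.3}, {"x": -0.0026, "y": -0.001, "z": 0.015, "twist": 0.3}, {"x": -0.0026, "y": -0.001, "z": 0.025, "twist": 0.3}, {"x": -0.0026, "y": -0.001, "z": 0.034, "twist": 0.3}, {"x": -0.0026, "y": -0.001, "z": 0.039, "twist": 0.3}, {"x": -0.0026, "y": -0.001, "z": 0.0404, "twist": 0.3}, {"x": -0.0026, "y": -0.001, "z": 0.0404, "twist": 0.3}, {"x": -0.0026, "y": -0.001, "z": 0.0404, "twist": 0.3}]'

```text
time: 53.35
tool_pos: [556.6, -142.2, 89.1]
tcp_rot: [3.141, 0.0, 1.625]
contact_force: [0.6, -0.6, -0.6]
grip_width: 91.8
finger_force: 0.0
```

Request:
play_rows --commands '[{"x": 0, "y": 0, "z": 0, "twist": 0}, {"x": 0, "y": 0, "z": 0, "twist": 0}, {"x": 0, "y": 0, "z": 0, "twist": 0}, {"x": 0, "y": 0, "z": 0, "twist": 0}, {"x": 0, "y": 0, "z": 0, "twist": 0}, {"x": 0, "y": 0, "z": 0, "twist": 0}, {"x": 0, "y": 0, "z": 0, "twist": 0}, {"x": 0, "y": 0, "z": 0, "twist": 0}]' --jaw 1

```text
time: 54.15
tool_pos: [556.4, -142.1, 88.8]
tcp_rot: [-3.142, -0.0, 1.626]
contact_force: [-0.4, -0.7, 0.3]
grip_width: 43.5
finger_force: 30.0
```

Request:
play_rows --commands '[{"x": 0, "y": 0, "z": -0.01, "twist": 0}, {"x": 0, "y": 0, "z": -0.04, "twist": 0}, {"x": 0.01, "y": 0, "z": -0.08, "twist": 0}, {"x": 0.04, "y": -0.005, "z": -0.1, "twist": -8}, {"x": 0.08, "y": -0.01, "z": -0.1, "twist": -16}, {"x": 0.12, "y": -0.015, "z": -0.1, "twist": -24}, {"x": 0.16, "y": -0.022, "z": -0.1, "twist": -32}, {"x": 0.2, "y": -0.03, "z": -0.1, "twist": -40}]'

```text
time: 54.95
tool_pos: [515.1, 57.4, 189.7]
tcp_rot: [3.141, 0.001, 2.329]
contact_force: [0.7, 0.2, -1.2]
grip_width: 43.4
finger_force: 30.0
```

Run:
```python
from h import *
rows((495,205,200,175.9))
```

```text
now 54.95 [515.1  57.4 189.7] 133.44 [ 0.7  0.2 -1.2] 43.4
x 0.1210 y 0.0869 z -0.0103 tw -42.46
```

Request:
play_rows --commands '[{"x": 0.02, "y": 0.015, "z": -0.002, "twist": -7}, {"x": 0.042, "y": 0.03, "z": -0.004, "twist": -14}, {"x": 0.066, "y": 0.046, "z": -0.006, "twist": -21}, {"x": 0.09, "y": 0.063, "z": -0.008, "twist": -28}, {"x": 0.11, "y": 0.079, "z": -0.01, "twist": -35}, {"x": 0.121, "y": 0.087, "z": -0.01, "twist": -42.4}, {"x": 0.121, "y": 0.087, "z": -0.01, "twist": -42.4}, {"x": 0.121, "y": 0.087, "z": -0.01, "twist": -42.4}]'

```text
time: 55.75
tool_pos: [496.2, 203.6, 199.2]
tcp_rot: [-3.141, 0.0, 3.061]
contact_force: [0.2, -0.7, -0.2]
grip_width: 43.3
finger_force: 30.0
```

Run:
```python
from h import *
e,d=tube()
rows((*(e+28*d),100,np.degrees(np.arctan2(d[1],d[0]))+90))
```

```text
[ 231   61  281   38 8957] ((423.1574401855469, 315.4073181152344), (251.3347625732422, 31.009294509887695), 85.9131088256836)
dir 85.74929066237249 end [414.3 190.3] mouth [420.3 270.1] widths [26.799999237060547, 30.299999237060547, 30.399999618530273, 30.299999237060547, 30.399999618530273, 30.299999237060547, 30.299999237060547, 30.399999618530273, 30.299999237060547, 31.0, 30.299999237060547, 31.0, 30.399999618530273, 30.299999237060547, 30.399999618530273, 30.299999237060547, 29.5, 29.600000381469727, 29.5, 27.799999237060547, 27.600000381469727, 29.299999237060547, 29.5, 29.600000381469727, 29.600000381469727, 29.5]
now 55.8 [496.3 203.1 199.1] 175.35 [-0.7 -0.3 -1. ] 43.5
x 0.0809 y 0.0086 z 0.0991 tw -0.40
```

Request:
play_rows --commands '[{"x": 0.03, "y": 0.003, "z": 0.01, "twist": -0.4}, {"x": 0.06, "y": 0.006, "z": 0.03, "twist": -0.4}, {"x": 0.081, "y": 0.0085, "z": 0.06, "twist": -0.4}, {"x": 0.081, "y": 0.0085, "z": 0.085, "twist": -0.4}, {"x": 0.081, "y": 0.0085, "z": 0.099, "twist": -0.4}, {"x": 0.081, "y": 0.0085, "z": 0.099, "twist": -0.4}, {"x": 0.081, "y": 0.0085, "z": 0.099, "twist": -0.4}, {"x": 0.081, "y": 0.0085, "z": 0.099, "twist": -0.4}]'

```text
time: 56.6
tool_pos: [417.1, 218.4, 100.8]
tcp_rot: [3.141, 0.002, 3.069]
contact_force: [0.4, -0.2, 0.2]
grip_width: 43.6
finger_force: 30.0
```

Request:
play_rows --commands '[{"x": 0.0006, "y": 0, "z": 0.01, "twist": 0}, {"x": 0.0006, "y": 0, "z": 0.02, "twist": 0}, {"x": 0.0006, "y": 0, "z": 0.028, "twist": 0}, {"x": 0.0006, "y": 0, "z": 0.034, "twist": 0}, {"x": 0.0006, "y": 0, "z": 0.037, "twist": 0}, {"x": 0.0006, "y": 0, "z": 0.039, "twist": 0}, {"x": 0.0006, "y": 0, "z": 0.0405, "twist": 0}, {"x": 0.0006, "y": 0, "z": 0.0415, "twist": 0}]'

```text
time: 57.4
tool_pos: [415.8, 218.7, 58.6]
tcp_rot: [3.141, 0.0, 3.071]
contact_force: [-3.2, -1.5, 13.0]
grip_width: 43.5
finger_force: 30.0
```

Request:
play_rows --commands '[{"x": 0, "y": 0, "z": 0, "twist": 0}, {"x": 0, "y": 0, "z": 0, "twist": 0}, {"x": 0, "y": 0, "z": 0, "twist": 0}, {"x": 0, "y": 0, "z": 0, "twist": 0}, {"x": 0, "y": 0, "z": 0, "twist": 0}, {"x": 0, "y": 0, "z": -0.01, "twist": 0}, {"x": 0, "y": 0, "z": -0.025, "twist": 0}, {"x": 0, "y": 0, "z": -0.04, "twist": 0}]' --jaw 0.4

```text
time: 58.2
tool_pos: [415.6, 218.6, 99.3]
tcp_rot: [3.142, -0.0, 3.071]
contact_force: [0.3, 0.4, -0.8]
grip_width: 54.8
finger_force: 0.0
```

Request:
play_rows --commands '[{"x": 0, "y": -0.02, "z": 0, "twist": 0}, {"x": 0, "y": -0.04, "z": 0, "twist": 0}, {"x": 0, "y": -0.05, "z": 0, "twist": 0}, {"x": 0, "y": -0.05, "z": 0, "twist": 0}, {"x": 0, "y": -0.05, "z": 0, "twist": 0}, {"x": 0, "y": -0.05, "z": 0.02, "twist": 0}, {"x": 0, "y": -0.05, "z": 0.036, "twist": 0}, {"x": 0, "y": -0.05, "z": 0.041, "twist": 0}]' --jaw 1

```text
time: 59.0
tool_pos: [411.3, 169.2, 56.1]
tcp_rot: [-3.141, -0.002, 3.071]
contact_force: [1.1, 0.5, 0.4]
grip_width: 0.6
finger_force: 0.0
```

Run:
```python
from h import *
a=np.radians(85.8);d=np.array([np.cos(a),np.sin(a)]);e=np.array([414.3,190.3])
rows(*[(*(e+s*d),59,175.8) for s in(-20,50,64)])
```

```text
now 59.0 [411.3 169.2  56.1] 175.97 [1.1 0.5 0.4] 0.6
x -0.0014 y 0.0012 z -0.0029 tw 0.17
x -0.0016 y 0.0712 z -0.0029 tw 0.17
x -0.0017 y 0.0852 z -0.0029 tw 0.17
```

Request:
play_rows --commands '[{"x": -0.0015, "y": 0.01, "z": -0.0015, "twist": 0.1}, {"x": -0.0016, "y": 0.02, "z": -0.0015, "twist": 0.1}, {"x": -0.0016, "y": 0.03, "z": -0.0015, "twist": 0.1}, {"x": -0.0016, "y": 0.04, "z": -0.0015, "twist": 0.1}, {"x": -0.0016, "y": 0.05, "z": -0.0015, "twist": 0.1}, {"x": -0.0017, "y": 0.06, "z": -0.0015, "twist": 0.1}, {"x": -0.0018, "y": 0.069, "z": -0.0015, "twist": 0.1}, {"x": -0.0018, "y": 0.076, "z": -0.0015, "twist": 0.1}]'

```text
time: 59.8
tool_pos: [419.3, 245.2, 58.9]
tcp_rot: [3.142, 0.0, 3.069]
contact_force: [-0.6, -2.4, 1.9]
grip_width: 0.5
finger_force: 1.7
```

Request:
play_rows --commands '[{"x": 0, "y": 0.003, "z": 0, "twist": 0}, {"x": 0, "y": 0.006, "z": 0, "twist": 0}, {"x": 0, "y": 0.008, "z": 0, "twist": 0}, {"x": 0, "y": 0.0095, "z": 0, "twist": 0}, {"x": 0, "y": 0.0105, "z": 0, "twist": 0}, {"x": 0, "y": 0.011, "z": 0, "twist": 0}, {"x": 0, "y": 0.011, "z": 0, "twist": 0}, {"x": 0, "y": 0.011, "z": 0, "twist": 0}]'

```text
time: 60.6
tool_pos: [419.9, 254.1, 58.8]
tcp_rot: [-3.14, -0.001, 3.069]
contact_force: [-0.3, -9.9, 5.4]
grip_width: 0.6
finger_force: 5.3
```

Request:
play_rows --commands '[{"x": 0, "y": -0.01, "z": 0, "twist": 0}, {"x": 0, "y": -0.02, "z": -0.01, "twist": 0}, {"x": 0, "y": -0.02, "z": -0.05, "twist": 0}, {"x": -0.01, "y": -0.02, "z": -0.1, "twist": 0}, {"x": -0.03, "y": -0.03, "z": -0.14, "twist": 0}, {"x": -0.04, "y": -0.06, "z": -0.14, "twist": 7}, {"x": -0.05, "y": -0.1, "z": -0.14, "twist": 15}, {"x": -0.06, "y": -0.145, "z": -0.14, "twist": 23}]' --jaw 1

```text
time: 61.4
tool_pos: [469.3, 105.2, 199.8]
tcp_rot: [3.14, 0.001, 2.663]
contact_force: [1.8, -1.0, -0.2]
grip_width: -0.0
finger_force: 0.0
```

Run:
```python
from h import *
rows((553.4,-82.7,190,93.1))
```

```text
now 61.4 [469.3 105.2 199.8] 152.58 [ 1.8 -1.  -0.2] -0.0
x -0.1612 y -0.1281 z 0.0098 tw 59.48
```

Request:
play_rows --commands '[{"x": -0.02, "y": -0.016, "z": 0, "twist": 8}, {"x": -0.04, "y": -0.032, "z": 0.002, "twist": 16}, {"x": -0.062, "y": -0.049, "z": 0.004, "twist": 24}, {"x": -0.085, "y": -0.067, "z": 0.006, "twist": 32}, {"x": -0.108, "y": -0.085, "z": 0.01, "twist": 40}, {"x": -0.13, "y": -0.103, "z": 0.01, "twist": 48}, {"x": -0.15, "y": -0.119, "z": 0.01, "twist": 55}, {"x": -0.161, "y": -0.128, "z": 0.01, "twist": 59.5}]' --jaw 0

```text
time: 62.2
tool_pos: [554.4, -83.3, 189.3]
tcp_rot: [3.141, 0.0, 1.623]
contact_force: [0.4, 0.3, 0.6]
grip_width: 59.9
finger_force: 0.0
```

Request:
play_rows --commands '[{"x": 0, "y": 0, "z": 0.02, "twist": 0}, {"x": 0, "y": 0, "z": 0.04, "twist": 0}, {"x": 0, "y": 0, "z": 0.055, "twist": 0}, {"x": 0, "y": 0, "z": 0.055, "twist": 0}, {"x": 0, "y": 0, "z": 0.055, "twist": 0}, {"x": 0, "y": 0, "z": 0.055, "twist": 0}, {"x": 0, "y": 0, "z": 0.055, "twist": 0}, {"x": 0, "y": 0, "z": 0.055, "twist": 0}]'

```text
time: 63.0
tool_pos: [554.4, -81.0, 134.6]
tcp_rot: [3.14, 0.0, 1.629]
contact_force: [-1.1, 0.3, -0.0]
grip_width: 91.8
finger_force: 0.0
```

Run:
```python
from h import *
rows((553.4,-82.7,89.5,93.1))
```

```text
now 63.0 [554.4 -81.  134.6] 93.34 [-1.1  0.3 -0. ] 91.8
x -0.0016 y -0.0011 z 0.0451 tw 0.24
```

Request:
play_rows --commands '[{"x": -0.0016, "y": -0.001, "z": 0.005, "twist": 0.2}, {"x": -0.0016, "y": -0.001, "z": 0.015, "twist": 0.2}, {"x": -0.0016, "y": -0.001, "z": 0.025, "twist": 0.2}, {"x": -0.0016, "y": -0.001, "z": 0.035, "twist": 0.2}, {"x": -0.0016, "y": -0.001, "z": 0.042, "twist": 0.2}, {"x": -0.0016, "y": -0.001, "z": 0.0448, "twist": 0.2}, {"x": -0.0016, "y": -0.001, "z": 0.0448, "twist": 0.2}, {"x": -0.0016, "y": -0.001, "z": 0.0448, "twist": 0.2}]'

```text
time: 63.8
tool_pos: [553.5, -82.7, 89.2]
tcp_rot: [3.141, 0.0, 1.625]
contact_force: [0.2, -1.2, 0.0]
grip_width: 91.3
finger_force: 0.0
```

Request:
play_rows --commands '[{"x": 0, "y": 0, "z": 0, "twist": 0}, {"x": 0, "y": 0, "z": 0, "twist": 0}, {"x": 0, "y": 0, "z": 0, "twist": 0}, {"x": 0, "y": 0, "z": 0, "twist": 0}, {"x": 0, "y": 0, "z": 0, "twist": 0}, {"x": 0, "y": 0, "z": 0, "twist": 0}, {"x": 0, "y": 0, "z": 0, "twist": 0}, {"x": 0, "y": 0, "z": 0, "twist": 0}]' --jaw 1

```text
time: 64.6
tool_pos: [553.2, -82.6, 89.0]
tcp_rot: [3.142, -0.0, 1.625]
contact_force: [-0.2, -0.2, -0.1]
grip_width: 43.6
finger_force: 30.0
```

Request:
play_rows --commands '[{"x": 0, "y": 0, "z": -0.01, "twist": 0}, {"x": 0, "y": 0, "z": -0.04, "twist": 0}, {"x": 0, "y": 0, "z": -0.08, "twist": 0}, {"x": 0.02, "y": -0.005, "z": -0.1, "twist": -8}, {"x": 0.05, "y": -0.01, "z": -0.1, "twist": -16}, {"x": 0.08, "y": -0.015, "z": -0.1, "twist": -24}, {"x": 0.115, "y": -0.022, "z": -0.1, "twist": -32}, {"x": 0.15, "y": -0.03, "z": -0.1, "twist": -40}]'

```text
time: 65.4
tool_pos: [514.7, 66.6, 189.8]
tcp_rot: [3.141, 0.001, 2.329]
contact_force: [0.8, -0.5, -0.6]
grip_width: 43.5
finger_force: 30.0
```

Run:
```python
from h import *
rows((495,205,200,175.9))
```

```text
now 65.4 [514.7  66.6 189.8] 133.43 [ 0.8 -0.5 -0.6] 43.5
x 0.1141 y 0.0808 z -0.0102 tw -42.47
```

Request:
play_rows --commands '[{"x": 0.02, "y": 0.014, "z": -0.002, "twist": -7}, {"x": 0.04, "y": 0.028, "z": -0.004, "twist": -14}, {"x": 0.062, "y": 0.043, "z": -0.006, "twist": -21}, {"x": 0.085, "y": 0.06, "z": -0.008, "twist": -28}, {"x": 0.104, "y": 0.074, "z": -0.01, "twist": -35}, {"x": 0.114, "y": 0.081, "z": -0.01, "twist": -42.4}, {"x": 0.114, "y": 0.081, "z": -0.01, "twist": -42.4}, {"x": 0.114, "y": 0.081, "z": -0.01, "twist": -42.4}]'

```text
time: 66.2
tool_pos: [496.2, 203.8, 199.4]
tcp_rot: [-3.141, 0.0, 3.061]
contact_force: [1.6, -1.1, -1.3]
grip_width: 43.5
finger_force: 30.0
```

Run:
```python
from h import *
e,d=tube()
rows((*(e+28*d),100,np.degrees(np.arctan2(d[1],d[0]))+90))
```

```text
[ 231   61  281   38 9367] ((423.1428527832031, 315.76654052734375), (251.5731658935547, 31.032196044921875), 85.93868255615234)
dir 85.47971131225931 end [414.2 190.6] mouth [420.5 270.4] widths [24.299999237060547, 30.299999237060547, 30.299999237060547, 30.399999618530273, 30.399999618530273, 30.299999237060547, 30.399999618530273, 30.399999618530273, 30.399999618530273, 30.399999618530273, 30.399999618530273, 30.399999618530273, 30.299999237060547, 30.399999618530273, 30.399999618530273, 30.399999618530273, 30.399999618530273, 30.299999237060547, 29.5, 27.799999237060547, 27.600000381469727, 29.399999618530273, 29.600000381469727, 29.600000381469727, 30.399999618530273, 30.399999618530273]
now 66.25 [496.3 203.5 199.3] 175.35 [-0.8 -0.7 -1.2] 43.7
x 0.0808 y 0.0085 z 0.0993 tw -0.13
```

Tube unmoved; repeat the placing and pushing.

Request:
play_rows --commands '[{"x": 0.03, "y": 0.003, "z": 0.01, "twist": -0.4}, {"x": 0.06, "y": 0.006, "z": 0.03, "twist": -0.4}, {"x": 0.081, "y": 0.0085, "z": 0.06, "twist": -0.4}, {"x": 0.081, "y": 0.0085, "z": 0.085, "twist": -0.4}, {"x": 0.081, "y": 0.0085, "z": 0.099, "twist": -0.4}, {"x": 0.081, "y": 0.0085, "z": 0.099, "twist": -0.4}, {"x": 0.081, "y": 0.0085, "z": 0.099, "twist": -0.4}, {"x": 0.081, "y": 0.0085, "z": 0.099, "twist": -0.4}]'

```text
time: 67.05
tool_pos: [417.0, 218.7, 101.0]
tcp_rot: [3.141, 0.002, 3.069]
contact_force: [-0.3, -0.6, -0.0]
grip_width: 43.5
finger_force: 30.0
```

Request:
play_rows --commands '[{"x": 0.0006, "y": 0, "z": 0.01, "twist": 0}, {"x": 0.0006, "y": 0, "z": 0.02, "twist": 0}, {"x": 0.0006, "y": 0, "z": 0.028, "twist": 0}, {"x": 0.0006, "y": 0, "z": 0.034, "twist": 0}, {"x": 0.0006, "y": 0, "z": 0.037, "twist": 0}, {"x": 0.0006, "y": 0, "z": 0.039, "twist": 0}, {"x": 0.0006, "y": 0, "z": 0.0402, "twist": 0}, {"x": 0.0006, "y": 0, "z": 0.041, "twist": 0}]'

```text
time: 67.85
tool_pos: [415.7, 218.9, 59.1]
tcp_rot: [3.141, 0.0, 3.071]
contact_force: [0.1, -0.0, 0.1]
grip_width: 43.6
finger_force: 30.0
```

Request:
play_rows --commands '[{"x": 0, "y": 0, "z": 0, "twist": 0}, {"x": 0, "y": 0, "z": 0, "twist": 0}, {"x": 0, "y": 0, "z": 0, "twist": 0}, {"x": 0, "y": 0, "z": 0, "twist": 0}, {"x": 0, "y": 0, "z": 0, "twist": 0}, {"x": 0, "y": 0, "z": -0.01, "twist": 0}, {"x": 0, "y": 0, "z": -0.025, "twist": 0}, {"x": 0, "y": 0, "z": -0.04, "twist": 0}]' --jaw 0.4

```text
time: 68.65
tool_pos: [415.5, 218.9, 100.0]
tcp_rot: [3.142, -0.0, 3.071]
contact_force: [0.3, 0.3, -0.4]
grip_width: 54.8
finger_force: 0.0
```

Request:
play_rows --commands '[{"x": 0, "y": -0.02, "z": 0, "twist": 0}, {"x": 0, "y": -0.04, "z": 0, "twist": 0}, {"x": 0, "y": -0.05, "z": 0, "twist": 0}, {"x": 0, "y": -0.05, "z": 0, "twist": 0}, {"x": 0, "y": -0.05, "z": 0, "twist": 0}, {"x": 0, "y": -0.05, "z": 0.02, "twist": 0}, {"x": 0, "y": -0.05, "z": 0.036, "twist": 0}, {"x": 0, "y": -0.05, "z": 0.04, "twist": 0}]' --jaw 1

```text
time: 69.45
tool_pos: [411.3, 169.5, 57.8]
tcp_rot: [-3.141, -0.002, 3.071]
contact_force: [-0.5, 0.1, 0.1]
grip_width: 0.7
finger_force: 0.0
```

Request:
play_rows --commands '[{"x": -0.0015, "y": 0.01, "z": -0.0005, "twist": 0.1}, {"x": -0.0016, "y": 0.02, "z": -0.0005, "twist": 0.1}, {"x": -0.0016, "y": 0.03, "z": -0.0005, "twist": 0.1}, {"x": -0.0016, "y": 0.04, "z": -0.0005, "twist": 0.1}, {"x": -0.0016, "y": 0.05, "z": -0.0005, "twist": 0.1}, {"x": -0.0017, "y": 0.06, "z": -0.0005, "twist": 0.1}, {"x": -0.0018, "y": 0.069, "z": -0.0005, "twist": 0.1}, {"x": -0.0018, "y": 0.076, "z": -0.0005, "twist": 0.1}]'

```text
time: 70.25
tool_pos: [419.2, 245.5, 59.6]
tcp_rot: [-3.142, 0.0, 3.069]
contact_force: [0.5, -2.9, 1.3]
grip_width: 0.3
finger_force: 1.8
```

Request:
play_rows --commands '[{"x": 0, "y": 0.003, "z": 0, "twist": 0}, {"x": 0, "y": 0.006, "z": 0, "twist": 0}, {"x": 0, "y": 0.008, "z": 0, "twist": 0}, {"x": 0, "y": 0.0095, "z": 0, "twist": 0}, {"x": 0, "y": 0.0105, "z": 0, "twist": 0}, {"x": 0, "y": 0.011, "z": 0, "twist": 0}, {"x": 0, "y": 0.011, "z": 0, "twist": 0}, {"x": 0, "y": 0.011, "z": 0, "twist": 0}]'

```text
time: 71.05
tool_pos: [419.8, 254.3, 59.5]
tcp_rot: [-3.14, -0.001, 3.069]
contact_force: [-0.6, -9.6, 4.6]
grip_width: 0.5
finger_force: 5.5
```

Request:
play_rows --commands '[{"x": 0, "y": -0.01, "z": 0, "twist": 0}, {"x": 0, "y": -0.02, "z": -0.01, "twist": 0}, {"x": 0, "y": -0.02, "z": -0.04, "twist": 0}, {"x": -0.02, "y": -0.025, "z": -0.07, "twist": 0}, {"x": -0.05, "y": -0.03, "z": -0.08, "twist": 0}, {"x": -0.075, "y": -0.035, "z": -0.08, "twist": 0}, {"x": -0.075, "y": -0.035, "z": -0.08, "twist": 0}, {"x": -0.075, "y": -0.035, "z": -0.08, "twist": 0}]'

```text
time: 71.85
tool_pos: [491.9, 214.8, 139.6]
tcp_rot: [3.141, -0.001, 3.068]
contact_force: [-0.5, 0.1, -0.5]
grip_width: 0.7
finger_force: 0.0
```

Run:
```python
from h import *
e,d=tube()
c=cap('wrist','end.png');g=cv2.cvtColor(np.asarray(c['pixels'],np.uint8),cv2.COLOR_RGB2GRAY).astype(float)
n=np.array([d[1],-d[0]])
def prof(z,off):
    out=[]
    for s in range(40,100,2):
        u,v=proj(c,(*(e+s*d+off*n),z));out.append(int(cv2.getRectSubPix(g.astype(np.float32),(1,1),(float(u),float(v)))[0,0]))
    return out
print(list(range(40,100,2)))
for z,off in((44,0),(44,-4),(44,4),(26,0)): print(z,off,prof(z,off))
rows()
```

```text
[ 323   60  189   48 7127] ((424.64013671875, 336.9546203613281), (138.88340759277344, 30.402427673339844), 85.57977294921875)
dir 85.67672079607637 end [419.4 268. ] mouth [425.4 347.8] widths [16.299999237060547, 15.100000381469727, 30.299999237060547, 30.5, 30.5, 30.5, 29.899999618530273, 29.899999618530273, 29.899999618530273, 30.0, 29.899999618530273, 30.0, 30.0, 30.0, 29.399999618530273, 29.399999618530273, 30.100000381469727, 29.399999618530273, 29.5, 30.200000762939453, 30.200000762939453, 30.299999237060547, 30.299999237060547, 29.700000762939453, 29.700000762939453, 29.700000762939453]
[40, 42, 44, 46, 48, 50, 52, 54, 56, 58, 60, 62, 64, 66, 68, 70, 72, 74, 76, 78, 80, 82, 84, 86, 88, 90, 92, 94, 96, 98]
44 0 [197, 212, 214, 230, 229, 227, 217, 215, 213, 230, 230, 226, 222, 205, 202, 216, 223, 228, 222, 217, 221, 234, 181, 223, 211, 207, 208, 207, 207, 205]
44 -4 [111, 150, 99, 99, 104, 105, 138, 153, 101, 99, 97, 109, 108, 137, 119, 93, 90, 98, 100, 126, 144, 95, 95, 104, 109, 124, 159, 107, 102, 102]
44 4 [146, 165, 167, 168, 169, 171, 171, 171, 171, 173, 173, 175, 176, 175, 176, 179, 179, 179, 181, 181, 183, 183, 146, 162, 163, 163, 152, 152, 154, 154]
26 0 [231, 231, 231, 232, 165, 210, 221, 222, 214, 225, 222, 217, 202, 224, 226, 226, 223, 213, 204, 200, 215, 217, 228, 224, 225, 210, 223, 205, 211, 214]
now 71.95 [491.1 215.2 139.4] 175.83 [ 0.4 -0.2 -0.5] 0.2
```

Run:
```python
from h import *
c=cap('wrist');g=cv2.cvtColor(np.asarray(c['pixels'],np.uint8),cv2.COLOR_RGB2GRAY).astype(np.float32)
a=np.radians(85.75);d=np.array([np.cos(a),np.sin(a)]);n=np.array([d[1],-d[0]]);e=np.array([414.2,190.6])
print('eye',c['eye'])
for z in(44,26):
    print(z,list(range(50,96,2)))
    for off in range(-14,15,3):
        print(off,[int(cv2.getRectSubPix(g,(1,1),tuple(map(float,proj(c,(*(e+s*d+off*n),z)))))[0,0]) for s in range(50,96,2)])
```

```text
eye [425.67470595 219.37556768 271.2409536 ]
44 [50, 52, 54, 56, 58, 60, 62, 64, 66, 68, 70, 72, 74, 76, 78, 80, 82, 84, 86, 88, 90, 92, 94]
-14 [166, 165, 166, 166, 162, 160, 161, 162, 161, 159, 158, 158, 153, 152, 105, 110, 236, 247, 250, 250, 250, 248, 248]
-11 [175, 175, 174, 173, 175, 178, 178, 177, 176, 174, 175, 170, 158, 136, 120, 100, 228, 250, 250, 250, 250, 249, 250]
-8 [246, 246, 245, 247, 245, 245, 247, 246, 247, 242, 201, 154, 110, 115, 111, 109, 228, 244, 244, 245, 245, 245, 245]
-5 [247, 239, 238, 201, 223, 227, 242, 241, 204, 129, 130, 106, 98, 161, 127, 148, 117, 92, 89, 92, 91, 97, 117]
-2 [247, 248, 248, 248, 248, 248, 247, 248, 241, 159, 159, 81, 69, 226, 220, 219, 214, 209, 205, 202, 203, 213, 205]
1 [248, 248, 247, 248, 248, 248, 248, 245, 157, 158, 168, 76, 78, 206, 211, 211, 202, 195, 200, 210, 207, 201, 209]
4 [249, 249, 249, 249, 249, 249, 249, 248, 160, 168, 180, 108, 94, 175, 176, 169, 159, 159, 161, 161, 163, 163, 163]
7 [247, 247, 247, 248, 248, 248, 248, 247, 156, 162, 159, 137, 97, 115, 117, 116, 238, 252, 252, 252, 252, 252, 250]
10 [242, 243, 243, 2
[... 796 characters left out ...]
, 248, 248, 248, 248, 248, 248, 248, 248, 237, 165, 160, 160, 26, 110, 228, 219, 222, 223, 212, 208, 220, 218]
1 [249, 248, 248, 248, 248, 248, 248, 248, 249, 166, 159, 160, 172, 31, 120, 203, 203, 204, 193, 189, 188, 197, 191]
4 [249, 249, 249, 249, 249, 249, 249, 249, 250, 170, 160, 179, 182, 55, 124, 170, 169, 165, 152, 152, 153, 153, 156]
7 [247, 248, 248, 248, 248, 248, 248, 248, 248, 174, 159, 159, 159, 107, 103, 112, 114, 110, 227, 252, 252, 252, 252]
10 [242, 243, 243, 243, 243, 243, 243, 242, 243, 244, 250, 251, 251, 251, 151, 137, 169, 198, 225, 252, 252, 252, 252]
13 [204, 204, 203, 205, 204, 215, 215, 214, 224, 223, 224, 224, 207, 145, 146, 145, 111, 104, 229, 251, 251, 250, 251]
```

```bash
cat >> h.py <<'E'
def tp(s,off):
    a=np.radians(85.75);d=np.array([np.cos(a),np.sin(a)]);n=np.array([d[1],-d[0]]);return np.array([414.2,190.6])+s*d+off*n
def endprof():
    c=cap('wrist');g=cv2.cvtColor(np.asarray(c['pixels'],np.uint8),cv2.COLOR_RGB2GRAY).astype(np.float32)
    print(list(range(60,100,2)))
    for off in(-11,-5,-2,1,4,10): print(off,[int(cv2.getRectSubPix(g,(1,1),tuple(map(float,proj(c,(*tp(s,off),44)))))[0,0]) for s in range(60,100,2)])
E
python3 - <<'E'
from h import *
rows((*tp(45,-2),110,130.75))
E
```

```text
now 72.0 [491.1 215.4 139.4] 175.86 [ 0.4 -0.3  0.2] -0.2
x 0.0769 y 0.0147 z 0.0294 tw 45.11
```

Request:
play_rows --commands '[{"x": 0.015, "y": 0.003, "z": 0.005, "twist": 8}, {"x": 0.03, "y": 0.006, "z": 0.01, "twist": 16}, {"x": 0.045, "y": 0.009, "z": 0.015, "twist": 24}, {"x": 0.06, "y": 0.012, "z": 0.02, "twist": 32}, {"x": 0.07, "y": 0.014, "z": 0.025, "twist": 40}, {"x": 0.077, "y": 0.0147, "z": 0.029, "twist": 45.1}, {"x": 0.077, "y": 0.0147, "z": 0.029, "twist": 45.1}, {"x": 0.077, "y": 0.0147, "z": 0.029, "twist": 45.1}]'

```text
time: 72.8
tool_pos: [416.3, 235.8, 110.8]
tcp_rot: [3.141, 0.0, 2.285]
contact_force: [0.4, 0.0, -0.3]
grip_width: 0.6
finger_force: 0.0
```

Run:
```python
from h import *
rows((*tp(45,-2),63,130.75),(*tp(55,-2),63,130.75),(*tp(65,-2),63,130.75))
```

```text
now 72.8 [416.3 235.8 110.8] 130.92 [ 0.4  0.  -0.3] 0.6
x 0.0004 y -0.0007 z 0.0478 tw 0.17
x 0.0075 y 0.0064 z 0.0478 tw 0.17
x 0.0145 y 0.0135 z 0.0478 tw 0.17
```

Request:
play_rows --commands '[{"x": 0.0004, "y": -0.0007, "z": 0.02, "twist": 0}, {"x": 0.0004, "y": -0.0007, "z": 0.04, "twist": 0}, {"x": 0.0004, "y": -0.0007, "z": 0.0478, "twist": 0}, {"x": 0.0004, "y": -0.0007, "z": 0.0478, "twist": 0}, {"x": 0.0035, "y": 0.0025, "z": 0.0478, "twist": 0}, {"x": 0.0065, "y": 0.0055, "z": 0.0478, "twist": 0}, {"x": 0.009, "y": 0.008, "z": 0.0478, "twist": 0}, {"x": 0.011, "y": 0.01, "z": 0.0478, "twist": 0}]'

```text
time: 73.6
tool_pos: [417.2, 251.0, 63.2]
tcp_rot: [3.14, 0.0, 2.282]
contact_force: [-0.7, 0.6, -0.5]
grip_width: 0.4
finger_force: 0.0
```

Request:
play_rows --commands '[{"x": 0.0007, "y": 0.0007, "z": 0, "twist": 0}, {"x": 0.0014, "y": 0.0014, "z": 0, "twist": 0}, {"x": 0.0021, "y": 0.0021, "z": 0, "twist": 0}, {"x": 0.0028, "y": 0.0028, "z": 0, "twist": 0}, {"x": 0.0035, "y": 0.0035, "z": 0, "twist": 0}, {"x": 0.0035, "y": 0.0035, "z": 0, "twist": 0}, {"x": 0.0035, "y": 0.0035, "z": 0, "twist": 0}, {"x": 0.0035, "y": 0.0035, "z": 0, "twist": 0}]'

```text
time: 74.4
tool_pos: [417.3, 255.3, 62.7]
tcp_rot: [3.142, -0.0, 2.282]
contact_force: [-0.6, -0.8, 0.4]
grip_width: 0.5
finger_force: 0.6
```

Request:
play_rows --commands '[{"x": 0.0007, "y": 0.0007, "z": 0, "twist": 0}, {"x": 0.0014, "y": 0.0014, "z": 0, "twist": 0}, {"x": 0.0021, "y": 0.0021, "z": 0, "twist": 0}, {"x": 0.0028, "y": 0.0028, "z": 0, "twist": 0}, {"x": 0.0035, "y": 0.0035, "z": 0, "twist": 0}, {"x": 0.0035, "y": 0.0035, "z": 0, "twist": 0}, {"x": 0.0035, "y": 0.0035, "z": 0, "twist": 0}, {"x": 0.0035, "y": 0.0035, "z": 0, "twist": 0}]'

```text
time: 75.2
tool_pos: [417.1, 259.4, 62.7]
tcp_rot: [-3.14, 0.0, 2.282]
contact_force: [-1.6, -7.6, 4.1]
grip_width: 0.5
finger_force: 3.4
```

Request:
play_rows --commands '[{"x": 0.0007, "y": 0.0007, "z": 0, "twist": 0}, {"x": 0.0014, "y": 0.0014, "z": 0, "twist": 0}, {"x": 0.0021, "y": 0.0021, "z": 0, "twist": 0}, {"x": 0.0021, "y": 0.0021, "z": 0, "twist": 0}, {"x": 0.0021, "y": 0.0021, "z": 0, "twist": 0}, {"x": 0.0021, "y": 0.0021, "z": 0, "twist": 0}, {"x": 0.0021, "y": 0.0021, "z": 0, "twist": 0}, {"x": 0.0021, "y": 0.0021, "z": 0, "twist": 0}]'

```text
time: 76.0
tool_pos: [417.4, 262.1, 62.6]
tcp_rot: [-3.139, 0.001, 2.282]
contact_force: [-1.2, -8.4, 3.5]
grip_width: 0.6
finger_force: 3.9
```

Request:
play_rows --commands '[{"x": -0.007, "y": -0.007, "z": 0, "twist": 0}, {"x": -0.02, "y": -0.02, "z": -0.01, "twist": 0}, {"x": -0.02, "y": -0.02, "z": -0.04, "twist": -5}, {"x": -0.04, "y": 0.0, "z": -0.07, "twist": -13}, {"x": -0.07, "y": 0.02, "z": -0.075, "twist": -21}, {"x": -0.08, "y": 0.03, "z": -0.075, "twist": -29}, {"x": -0.08, "y": 0.03, "z": -0.075, "twist": -37}, {"x": -0.08, "y": 0.03, "z": -0.075, "twist": -45}]'

```text
time: 76.8
tool_pos: [493.4, 222.0, 137.6]
tcp_rot: [3.141, 0.001, 3.072]
contact_force: [0.1, -0.7, 0.2]
grip_width: 0.3
finger_force: 0.0
```

Request:
play_rows --commands '[{"x": 0, "y": 0, "z": 0, "twist": 0}, {"x": 0, "y": 0, "z": 0, "twist": 0}, {"x": 0, "y": 0, "z": 0, "twist": 0}, {"x": 0, "y": 0, "z": 0, "twist": 0}, {"x": 0, "y": 0, "z": 0, "twist": 0}, {"x": 0, "y": 0, "z": 0, "twist": 0}, {"x": 0, "y": 0, "z": 0, "twist": 0}, {"x": 0, "y": 0, "z": 0, "twist": 0}]'

```text
time: 77.6
tool_pos: [492.8, 222.3, 137.8]
tcp_rot: [3.141, 0.0, 3.067]
contact_force: [-0.5, -0.4, 0.8]
grip_width: 0.3
finger_force: 0.0
```

Run:
```python
from h import *
endprof();rows()
```

```text
[60, 62, 64, 66, 68, 70, 72, 74, 76, 78, 80, 82, 84, 86, 88, 90, 92, 94, 96, 98]
-11 [193, 194, 195, 194, 194, 194, 196, 194, 170, 189, 177, 103, 175, 250, 249, 250, 250, 250, 250, 250]
-5 [219, 244, 238, 238, 238, 204, 129, 145, 131, 131, 129, 63, 106, 93, 92, 91, 102, 105, 89, 90]
-2 [248, 247, 248, 248, 249, 249, 159, 158, 160, 157, 160, 19, 171, 209, 199, 201, 201, 203, 205, 204]
1 [248, 248, 248, 249, 249, 246, 160, 159, 160, 169, 160, 24, 157, 192, 194, 196, 195, 196, 194, 189]
4 [249, 250, 249, 249, 249, 249, 251, 161, 162, 180, 173, 51, 147, 154, 154, 156, 157, 158, 160, 160]
10 [245, 245, 245, 245, 245, 245, 246, 248, 223, 229, 233, 212, 198, 252, 252, 252, 252, 252, 253, 252]
now 77.65 [492.8 222.2 137.7] 175.73 [ 0.1 -0.1 -0.2] 0.2
```

Run:
```python
from h import *
c=cap('wrist');p=np.asarray(c['pixels'],np.uint8);g=cv2.cvtColor(p,cv2.COLOR_RGB2GRAY).astype(np.float32)
S=np.arange(78,90,.5);print(S.tolist())
def pr(z,offs): return [int(np.mean([cv2.getRectSubPix(g,(1,1),tuple(map(float,proj(c,(*tp(s,o),z)))))[0,0] for o in offs])) for s in S]
print('pin z44',pr(44,[-2,-1,0,1,2]))
for o in(-13,-11,-9,-7,7,9,11,13): print('lip z51',o,pr(51,[o]))
print(onz(c,*proj(c,(*tp(83,0),44)),44))
```

```text
[78.0, 78.5, 79.0, 79.5, 80.0, 80.5, 81.0, 81.5, 82.0, 82.5, 83.0, 83.5, 84.0, 84.5, 85.0, 85.5, 86.0, 86.5, 87.0, 87.5, 88.0, 88.5, 89.0, 89.5]
pin z44 [167, 173, 175, 174, 161, 129, 66, 30, 22, 41, 76, 122, 163, 192, 201, 203, 202, 201, 200, 200, 201, 201, 201, 201]
lip z51 -13 [157, 138, 119, 108, 105, 105, 108, 108, 122, 165, 243, 252, 253, 252, 252, 252, 252, 253, 253, 252, 253, 253, 253, 253]
lip z51 -11 [229, 213, 174, 133, 106, 103, 105, 108, 126, 169, 237, 250, 251, 250, 250, 250, 250, 249, 249, 249, 249, 250, 250, 250]
lip z51 -9 [147, 136, 120, 102, 95, 93, 91, 94, 115, 181, 230, 248, 250, 249, 248, 249, 249, 249, 249, 249, 249, 249, 249, 248]
lip z51 -7 [156, 148, 140, 132, 122, 107, 100, 103, 118, 189, 229, 246, 247, 247, 247, 247, 247, 247, 247, 247, 246, 246, 246, 247]
lip z51 7 [161, 161, 157, 145, 119, 94, 84, 88, 110, 192, 236, 252, 250, 247, 247, 248, 250, 250, 251, 251, 251, 251, 251, 251]
lip z51 9 [177, 173, 164, 159, 157, 150, 138, 124, 129, 196, 240, 254, 252, 252, 251, 252, 252, 252, 252, 252, 252, 252, 252, 252]
lip z51 11 [224, 212, 194, 177, 174, 172, 165, 145, 136, 184, 235, 254, 253, 252, 251, 251, 251, 251, 251, 251, 251, 251, 251, 251]
lip z51 13 [142, 139, 129, 113, 108, 108, 108, 111, 136, 184, 236, 253, 253, 253, 252, 252, 252, 252, 252, 252, 252, 252, 252, 252]
[420.35100469 273.37176536  44.        ]
```

Run:
```python
from h import *
rows((*tp(52,-2),110,130.75))
```

```text
now 77.7 [492.8 222.2 137.7] 175.73 [-0.5 -1.1  0.9] 0.4
x 0.0781 y 0.0146 z 0.0277 tw 44.98
```

Request:
play_rows --commands '[{"x": 0.015, "y": 0.003, "z": 0.005, "twist": 8}, {"x": 0.03, "y": 0.006, "z": 0.01, "twist": 16}, {"x": 0.045, "y": 0.009, "z": 0.015, "twist": 24}, {"x": 0.06, "y": 0.012, "z": 0.02, "twist": 32}, {"x": 0.07, "y": 0.014, "z": 0.025, "twist": 40}, {"x": 0.078, "y": 0.0146, "z": 0.0277, "twist": 45}, {"x": 0.078, "y": 0.0146, "z": 0.0277, "twist": 45}, {"x": 0.078, "y": 0.0146, "z": 0.0277, "twist": 45}]'

```text
time: 78.5
tool_pos: [416.5, 242.7, 110.2]
tcp_rot: [3.141, 0.0, 2.284]
contact_force: [0.0, -0.1, -0.4]
grip_width: 0.0
finger_force: 0.0
```

Run:
```python
from h import *
rows((*tp(52,-2),65.5,130.75),(*tp(66,-2),65.5,130.75),(*tp(75,-2),65.5,130.75))
```

```text
now 78.5 [416.5 242.7 110.2] 130.89 [ 0.  -0.1 -0.4] 0.0
x 0.0002 y -0.0004 z 0.0447 tw 0.14
x 0.0101 y 0.0095 z 0.0447 tw 0.14
x 0.0164 y 0.0159 z 0.0447 tw 0.14
```

Request:
play_rows --commands '[{"x": 0.0002, "y": -0.0004, "z": 0.02, "twist": 0}, {"x": 0.0002, "y": -0.0004, "z": 0.04, "twist": 0}, {"x": 0.0002, "y": -0.0004, "z": 0.0447, "twist": 0}, {"x": 0.0002, "y": -0.0004, "z": 0.0447, "twist": 0}, {"x": 0.005, "y": 0.0045, "z": 0.0447, "twist": 0}, {"x": 0.01, "y": 0.0095, "z": 0.0447, "twist": 0}, {"x": 0.014, "y": 0.0135, "z": 0.0447, "twist": 0}, {"x": 0.016, "y": 0.0155, "z": 0.0447, "twist": 0}]'

```text
time: 79.3
tool_pos: [417.5, 264.7, 65.8]
tcp_rot: [-3.141, 0.002, 2.284]
contact_force: [1.3, -10.4, 4.8]
grip_width: 0.5
finger_force: 3.9
```

Request:
play_rows --commands '[{"x": -0.007, "y": -0.007, "z": 0, "twist": 0}, {"x": -0.02, "y": -0.02, "z": -0.01, "twist": 0}, {"x": -0.02, "y": -0.02, "z": -0.04, "twist": -5}, {"x": -0.04, "y": 0.0, "z": -0.07, "twist": -13}, {"x": -0.07, "y": 0.02, "z": -0.075, "twist": -21}, {"x": -0.08, "y": 0.03, "z": -0.075, "twist": -29}, {"x": -0.08, "y": 0.03, "z": -0.075, "twist": -37}, {"x": -0.08, "y": 0.03, "z": -0.075, "twist": -45}]'

```text
time: 80.1
tool_pos: [492.7, 223.3, 140.4]
tcp_rot: [3.141, 0.0, 3.072]
contact_force: [-0.0, 0.6, -0.3]
grip_width: 0.3
finger_force: 0.0
```

Request:
play_rows --commands '[{"x": 0, "y": 0, "z": 0, "twist": 0}, {"x": 0, "y": 0, "z": 0, "twist": 0}, {"x": 0, "y": 0, "z": 0, "twist": 0}, {"x": 0, "y": 0, "z": 0, "twist": 0}, {"x": 0, "y": 0, "z": 0, "twist": 0}, {"x": 0, "y": 0, "z": 0, "twist": 0}, {"x": 0, "y": 0, "z": 0, "twist": 0}, {"x": 0, "y": 0, "z": 0, "twist": 0}]'

```text
time: 80.9
tool_pos: [492.4, 223.8, 140.3]
tcp_rot: [3.142, 0.0, 3.067]
contact_force: [0.6, 0.2, -0.5]
grip_width: 0.1
finger_force: 0.0
```

Run:
```python
from h import *
c=cap('wrist');p=np.asarray(c['pixels'],np.uint8);g=cv2.cvtColor(p,cv2.COLOR_RGB2GRAY).astype(np.float32)
S=np.arange(78,94,.5);print(S.tolist())
def pr(z,offs): return [int(np.mean([cv2.getRectSubPix(g,(1,1),tuple(map(float,proj(c,(*tp(s,o),z)))))[0,0] for o in offs])) for s in S]
print('pin z44',pr(44,[-2,-1,0,1,2]))
for o in(-11,-9,9,11): print('lip z51',o,pr(51,[o]))
S=cap('scene');rect(S,*BL,30,200,384);rows()
```

```text
[78.0, 78.5, 79.0, 79.5, 80.0, 80.5, 81.0, 81.5, 82.0, 82.5, 83.0, 83.5, 84.0, 84.5, 85.0, 85.5, 86.0, 86.5, 87.0, 87.5, 88.0, 88.5, 89.0, 89.5, 90.0, 90.5, 91.0, 91.5, 92.0, 92.5, 93.0, 93.5]
pin z44 [162, 163, 164, 167, 170, 176, 166, 136, 91, 34, 21, 37, 72, 117, 164, 192, 203, 199, 197, 198, 201, 204, 203, 203, 202, 201, 202, 203, 202, 201, 200, 198]
lip z51 -11 [202, 205, 207, 204, 178, 139, 113, 104, 103, 97, 109, 161, 236, 249, 250, 249, 249, 249, 249, 249, 249, 249, 249, 249, 249, 249, 249, 249, 249, 250, 250, 249]
lip z51 -9 [119, 132, 138, 132, 116, 103, 94, 90, 89, 88, 104, 149, 236, 247, 248, 247, 247, 247, 247, 247, 247, 247, 247, 247, 247, 247, 247, 247, 247, 247, 247, 247]
lip z51 9 [173, 178, 182, 177, 163, 154, 148, 139, 132, 126, 139, 196, 237, 251, 252, 252, 252, 252, 252, 252, 252, 252, 252, 252, 252, 252, 251, 252, 252, 252, 252, 252]
lip z51 11 [157, 171, 198, 205, 173, 134, 124, 127, 125, 121, 127, 190, 233, 251, 251, 250, 250, 250, 250, 250, 250, 250, 250, 250, 250, 250, 250, 250, 250, 251, 251, 250]
(290, 276, 70, 45) [ 470.5 -410.1] [ 70.7 151.5] 70.57
(485, 228, 27, 48) [ 902.  -605.8] [179.4  21.4] 6.38
now 81.0 [492.3 223.8 140.3] 175.73 [-0.4  0.6 -0.6] 0.2
```

Run:
```python
from h import *
rows((*tp(52,-4.6),110,130.75))
```

```text
now 81.0 [492.3 223.8 140.3] 175.73 [-0.4  0.6 -0.6] 0.2
x 0.0801 y 0.0131 z 0.0303 tw 44.98
```

Request:
play_rows --commands '[{"x": 0.015, "y": 0.003, "z": 0.005, "twist": 8}, {"x": 0.03, "y": 0.006, "z": 0.01, "twist": 16}, {"x": 0.045, "y": 0.009, "z": 0.015, "twist": 24}, {"x": 0.06, "y": 0.012, "z": 0.02, "twist": 32}, {"x": 0.072, "y": 0.013, "z": 0.025, "twist": 40}, {"x": 0.08, "y": 0.013, "z": 0.03, "twist": 45}, {"x": 0.08, "y": 0.013, "z": 0.03, "twist": 45}, {"x": 0.08, "y": 0.013, "z": 0.03, "twist": 45}]'

```text
time: 81.8
tool_pos: [414.0, 242.8, 110.6]
tcp_rot: [3.141, 0.0, 2.284]
contact_force: [-0.4, 0.3, 0.3]
grip_width: 0.1
finger_force: 0.0
```

Run:
```python
from h import *
rows((*tp(52,-4.6),64,130.75),(*tp(66,-4.6),64,130.75),(*tp(77,-4.6),64,130.75))
```

```text
now 81.8 [414.  242.8 110.6] 130.88 [-0.4  0.3  0.3] 0.1
x 0.0003 y -0.0004 z 0.0466 tw 0.13
x 0.0102 y 0.0096 z 0.0466 tw 0.13
x 0.0180 y 0.0173 z 0.0466 tw 0.13
```

Request:
play_rows --commands '[{"x": 0.0002, "y": -0.0004, "z": 0.02, "twist": 0}, {"x": 0.0002, "y": -0.0004, "z": 0.04, "twist": 0}, {"x": 0.0002, "y": -0.0004, "z": 0.0465, "twist": 0}, {"x": 0.004, "y": 0.0035, "z": 0.0465, "twist": 0}, {"x": 0.009, "y": 0.0085, "z": 0.0465, "twist": 0}, {"x": 0.013, "y": 0.0125, "z": 0.0465, "twist": 0}, {"x": 0.016, "y": 0.0155, "z": 0.0465, "twist": 0}, {"x": 0.018, "y": 0.0173, "z": 0.0465, "twist": 0}]'

```text
time: 82.6
tool_pos: [415.0, 267.1, 64.4]
tcp_rot: [-3.14, 0.002, 2.283]
contact_force: [0.5, -10.0, 3.1]
grip_width: 0.7
finger_force: 3.9
```

Request:
play_rows --commands '[{"x": -0.007, "y": -0.007, "z": 0, "twist": 0}, {"x": -0.02, "y": -0.02, "z": -0.01, "twist": 0}, {"x": -0.02, "y": -0.02, "z": -0.04, "twist": -5}, {"x": -0.04, "y": 0.0, "z": -0.07, "twist": -13}, {"x": -0.07, "y": 0.02, "z": -0.075, "twist": -21}, {"x": -0.08, "y": 0.03, "z": -0.075, "twist": -29}, {"x": -0.08, "y": 0.03, "z": -0.075, "twist": -37}, {"x": -0.08, "y": 0.03, "z": -0.075, "twist": -45}]'

```text
time: 83.4
tool_pos: [490.3, 226.2, 139.2]
tcp_rot: [3.141, 0.001, 3.072]
contact_force: [0.1, -0.1, 0.5]
grip_width: 0.4
finger_force: 0.0
```

Request:
play_rows --commands '[{"x": 0, "y": 0, "z": 0, "twist": 0}, {"x": 0, "y": 0, "z": 0, "twist": 0}, {"x": 0, "y": 0, "z": 0, "twist": 0}, {"x": 0, "y": 0, "z": 0, "twist": 0}, {"x": 0, "y": 0, "z": 0, "twist": 0}, {"x": 0, "y": 0, "z": 0, "twist": 0}, {"x": 0, "y": 0, "z": 0, "twist": 0}, {"x": 0, "y": 0, "z": 0, "twist": 0}]'

```text
time: 84.2
tool_pos: [489.8, 226.6, 138.8]
tcp_rot: [3.142, -0.0, 3.067]
contact_force: [0.7, -0.4, 0.6]
grip_width: 0.5
finger_force: 0.0
```

Run:
```python
from h import *
c=cap('wrist');p=np.asarray(c['pixels'],np.uint8);g=cv2.cvtColor(p,cv2.COLOR_RGB2GRAY).astype(np.float32)
S=np.arange(79,95,.5);print(S.tolist())
def pr(z,offs): return [int(np.mean([cv2.getRectSubPix(g,(1,1),tuple(map(float,proj(c,(*tp(s,o),z)))))[0,0] for o in offs])) for s in S]
print('pin z44',pr(44,[-2,-1,0,1,2]))
for o in(-10,10): print('lip z51',o,pr(51,[o]))
rows()
```

```text
[79.0, 79.5, 80.0, 80.5, 81.0, 81.5, 82.0, 82.5, 83.0, 83.5, 84.0, 84.5, 85.0, 85.5, 86.0, 86.5, 87.0, 87.5, 88.0, 88.5, 89.0, 89.5, 90.0, 90.5, 91.0, 91.5, 92.0, 92.5, 93.0, 93.5, 94.0, 94.5]
pin z44 [216, 180, 164, 163, 168, 173, 177, 180, 179, 180, 180, 178, 168, 133, 76, 32, 21, 48, 82, 122, 162, 189, 196, 196, 193, 192, 191, 192, 195, 198, 198, 197]
lip z51 -10 [119, 118, 118, 118, 119, 119, 118, 119, 117, 112, 108, 105, 101, 99, 96, 95, 104, 167, 219, 245, 249, 248, 248, 248, 248, 247, 248, 248, 248, 248, 247, 248]
lip z51 10 [160, 160, 159, 159, 159, 159, 155, 154, 151, 143, 127, 119, 118, 119, 119, 115, 139, 186, 238, 251, 252, 252, 251, 251, 251, 251, 251, 251, 251, 251, 251, 251]
now 84.25 [489.8 226.6 138.8] 175.73 [ 1.1 -0.5  0.2] 0.4
```

```bash
python3 -c "
from plant import bot
print(bot.close_job())"
```

```text
the job is handed in; nothing more can be done
None
```

I finished the job and handed it in. The trays were turned over and the wash tray set down flat, resting on its keys where the picking tray started. All three pins are in the storage tube; the last one measures about flush, roughly 0.8 mm inside the mouth, and no result came back from the judging.

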